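Hang two finishing carriers on the drying rail

TASK

Hang the red and the blue panel carrier on the drying rail: one after the other, hook each over the rail at the open end and slide it along under the clear cover until it hangs right below the mark of its own colour, then let go. The one that goes farther in has to go first; keep the carriers upright, and leave everything else on the bench where it is.

Things in the scene. Friction and masses are not known exactly. Their poses are not given: they have to be found in the camera images.
- red_carrier_grip (a point): Grip point of the red carrier: the dark wooden grip block that sticks out level from the carrier's front (-x side), 16 mm thick along y (pinch it there), 28 mm high, 78 mm long along x. The point is 25 mm in from its free end, midway in y and z, 145 mm above the foot's underside. Axes: x from the block towards the panel, y along the panel's width, z up.
- red_carrier_foot (a point): Centre of the underside of the foot of the red carrier: round red panel (100 mm diameter, 12 mm thick) on an upright flat aluminium stem 24 mm wide, 218 mm high in all, about 0.28 kg, standing on a wooden foot (56 mm along x, 100 mm along y, 14 mm high), 73 mm along +x from the grip point. Axes as the grip point.
- red_carrier_hook (a point): Middle of the underside of the red carrier's hook, the face that rests on the rail: 70 mm along +x from and 67 mm above the grip point, 212 mm above the foot's underside. The hook is a downward-open U strap, 24 mm wide along y, 6 mm thick, 21 mm clear along x; its back leg (+x side) reaches 32 mm below this point. Axes as the grip point.
- red_mark_spot (a point): The spot on top of the rail right below the red mark, a 16 mm wide red band saddled across the clear cover. y points along the rail away from its open end, x away from the robot, z up. When the carrier hangs here its hook point coincides with this spot and its axes agree.
- blue_carrier_grip (a point): Grip point of the blue carrier: the dark wooden grip block that sticks out level from the carrier's front (-x side), 16 mm thick along y (pinch it there), 28 mm high, 78 mm long along x. The point is 25 mm in from its free end, midway in y and z, 145 mm above the foot's underside. Axes: x from the block towards the panel, y along the panel's width, z up.
- blue_carrier_foot (a point): Centre of the underside of the foot of the blue carrier: square blue panel (100 mm, 12 mm thick) on an upright flat aluminium stem 24 mm wide, 218 mm high in all, about 0.28 kg, standing on a wooden foot (56 mm along x, 100 mm along y, 14 mm high), 73 mm along +x from the grip point. Axes as the grip point.
- blue_carrier_hook (a point): Middle of the underside of the blue carrier's hook, the face that rests on the rail: 70 mm along +x from and 67 mm above the grip point, 212 mm above the foot's underside. The hook is a downward-open U strap, 24 mm wide along y, 6 mm thick, 21 mm clear along x; its back leg (+x side) reaches 32 mm below this point. Axes as the grip point.
- blue_mark_spot (a point): The spot on top of the rail right below the blue mark, a 16 mm wide blue band saddled across the clear cover. y points along the rail away from its open end, x away from the robot, z up. When the carrier hangs here its hook point coincides with this spot and its axes agree.
- rail_open (a point): Point on top of the drying rack's rail in the middle of its open (uncovered) end part. The rail is a 12 mm steel bar, its top 270 mm above the bench, ending in 22 mm posts 100 mm to the -y side and 430 mm to the +y side of this point. x points away from the robot, y along the rail towards the covered part, z up. A hook can be put over the rail only in this open part.
- cover (a point): Middle of the front lower edge of the fixed clear cover over the rail, 332 mm long along y, 6 mm thick, reaching 119 mm along +x; 50 mm nearer the robot than the rail and 18 mm above its top; mark bands add 4 mm at the front and hang 5 mm below it. A hung carrier's grip block is reached with the tool leaning 25 to 50 degrees back towards the robot. Axes as rail_open.
- rack: Drying rack, fixed; origin under the middle of its base board (130 mm along x, 570 mm along y, 18 mm thick), right below the rail. Two 14 x 18 mm posts hold the cover 60 mm behind the rail (+x), at y = -45 and 250 mm. Axes as rail_open, which lies at (0, -165, 270) mm.
- glue: Bystander, to be left alone: white glue bottle with orange cap, 60 mm diameter, 140 mm high; origin at the centre of its underside.
- cup: Bystander, to be left alone: blue ceramic cup, 76 mm diameter, 90 mm high; origin at the centre of its underside.
- blank: Bystander, to be left alone: flat round plywood blank, 120 mm diameter, 18 mm thick; origin at the centre of its underside.
- sander: Bystander, to be left alone: cork sanding block with wooden grip, 110 x 65 mm, 46 mm high; origin at the centre of its underside.
- tin: Bystander, to be left alone: varnish tin with green label, 80 mm diameter, 100 mm high; origin at the centre of its underside.
- tape: Bystander, to be left alone: yellow tape roll lying flat, 100 mm diameter, 25 mm high; origin at the centre of its underside.

How it is judged:
On the way, in this order (a step that is already met when the one before it is completed fails the run):
1. one carrier is hooked over the open part of the rail (((x of red_carrier_hook in the frame of rail_open between -0.012 and 0.012 m and y of red_carrier_hook in the frame of rail_open between -0.08 and 0.08 m and z of red_carrier_hook in the frame of rail_open between -0.01 and 0.01 m) or (x of blue_carrier_hook in the frame of rail_open between -0.012 and 0.012 m and y of blue_carrier_hook in the frame of rail_open between -0.08 and 0.08 m and z of blue_carrier_hook in the frame of rail_open between -0.01 and 0.01 m))), for 0.1 s.
2. the first carrier is on the rail below its own mark (((x of red_carrier_hook in the frame of red_mark_spot between -0.012 and 0.012 m and y of red_carrier_hook in the frame of red_mark_spot between -0.012 and 0.012 m and z of red_carrier_hook in the frame of red_mark_spot between -0.006 and 0.006 m) or (x of blue_carrier_hook in the frame of blue_mark_spot between -0.012 and 0.012 m and y of blue_carrier_hook in the frame of blue_mark_spot between -0.012 and 0.012 m and z of blue_carrier_hook in the frame of blue_mark_spot between -0.006 and 0.006 m))), for 0.2 s.
3. with the first carrier below its mark, the other is hooked over the open part of the rail (((x of red_carrier_hook in the frame of red_mark_spot between -0.012 and 0.012 m and y of red_carrier_hook in the frame of red_mark_spot between -0.012 and 0.012 m and z of red_carrier_hook in the frame of red_mark_spot between -0.006 and 0.006 m and (x of blue_carrier_hook in the frame of rail_open between -0.012 and 0.012 m and y of blue_carrier_hook in the frame of rail_open between -0.08 and 0.08 m and z of blue_carrier_hook in the frame of rail_open between -0.01 and 0.01 m)) or (x of blue_carrier_hook in the frame of blue_mark_spot between -0.012 and 0.012 m and y of blue_carrier_hook in the frame of blue_mark_spot between -0.012 and 0.012 m and z of blue_carrier_hook in the frame of blue_mark_spot between -0.006 and 0.006 m and (x of red_carrier_hook in the frame of rail_open between -0.012 and 0.012 m and y of red_carrier_hook in the frame of rail_open between -0.08 and 0.08 m and z of red_carrier_hook in the frame of rail_open between -0.01 and 0.01 m)))), for 0.1 s.
At the end, for the whole second after the job is handed in: Both carriers hang from the rail by their hooks at rest, each hook within 12 mm along the rail of the spot below the mark of its own colour (and resting on the rail, within 6 mm in height), upright to within 0.2 rad, released (x of red_carrier_hook in the frame of red_mark_spot between -0.012 and 0.012 m and y of red_carrier_hook in the frame of red_mark_spot between -0.012 and 0.012 m and z of red_carrier_hook in the frame of red_mark_spot between -0.006 and 0.006 m and linear speed of each of red_carrier, blue_carrier below 0.03 m/s and angular speed of each of red_carrier, blue_carrier below 0.3 rad/s and angle between each of red_carrier_grip, blue_carrier_grip's own z axis and vertical below 0.2 rad and contact force between each of red_carrier, blue_carrier and rack above 0.5 N and x of blue_carrier_hook in the frame of blue_mark_spot between -0.012 and 0.012 m and y of blue_carrier_hook in the frame of blue_mark_spot between -0.012 and 0.012 m and z of blue_carrier_hook in the frame of blue_mark_spot between -0.006 and 0.006 m); the robot touches nothing.
It fails at once if a bystander is moved more than 30 mm (distance of any of glue, cup, blank, sander, tin, tape from where it was at the start of the episode above 0.03 m).
It fails at once if a carrier is tipped by more than 0.6 rad (angle between any of red_carrier_grip, blue_carrier_grip's own z axis and vertical above 0.6 rad).
It also fails if it takes over 72 s, if anything falls off the work surface, if the arm or the gripper's body presses on something with over 40 N, if the wrist force passes 120 N, or if a joint passes its speed limit or range.

ROBOT

A 6-joint arm with a two-finger parallel gripper is mounted at the origin on the work surface. World frame = base frame: x ahead of the robot, y to its left, z up, the work surface at z = 0. Lengths are in m, angles in rad, forces in N, time in s.
With the tool pointing down it reaches from about 0.3 to 0.75 m from the base axis. Payload 8.5 kg.
Tool frame: the origin (TCP) lies midway between the tips of the shut fingers; the grasp point (between the pads) lies 19 mm behind it (robot.grip_depth is the distance from the TCP to the grasp point, in m); y points along the fingers, z is the direction in which the jaws open and shut, and the axes are right-handed (so a half turn about y gives the same grasp; the last joint's range is limited). The gripper opens to 85 mm and grips with 20 to 120 N. Pads are 22 mm wide; open, the fingers measure 114 mm over their backs; the gripper's body (76 mm by 85 mm) begins 54 mm behind the grasp point. The pads swing forward as they close: fully open they stand 13 mm farther back than shut.
Start: joints at [-1.517, 0.381, 1.297, -0, 1.464, -0.215], TCP at [0.146, -0.53, 0.231] pointing down, gripper open.
Joint ranges: [-3.11, 3.11], [-0.89, 2.33], [0.22, 2.48], [-1.42, 4.56], [0.17, 2.85], [-2.88, 2.88]. Speed limits (rad/s): [2.39, 2.39, 3.14, 3.14, 3.14, 3.14].

INTERFACE

Orientations are given as a rotation vector (axis times angle).
In Python, from rig import robot gives the robot as it stands. The module is installed in compiled form; this text tells all that it offers.
- The arm moves only by the tool carry_out, never from a script. Its argument "rows" is a list of rows, each an object with "linear": the shift along the tool's x, y, z in mm, a list of three; "rotation": the turn, a rotation vector about the tool's x, y, z in degrees, a list of three. In form: [{"linear": [tx, ty, tz], "rotation": [ax, ay, az]}, ...]. A call has 1 to 12 rows; each row shifts and turns the commanded pose from where the row before left it, along the tool's axes as they then stand; what a row does not reach is not made up. A row lasts 1/12 s, in which the tool goes at most 41.7 mm and 7.16 degrees, less where a joint would pass 70% of its speed; a pose out of reach is approached as far as the arm can. A call is refused whole if a number of a shift passes 41.7 or a number of a turn 7.16, either way. A call with a gripper value outside its range is refused whole. "grip" is the opening in per cent of the stroke, from 0 (shut) to 100 (fully open), set as the call begins (left out, the last holds). The fingers move at their own pace and stop on an object; "force" is the grip in N (left out, the last holds). Time passes only in rows, so rows that do not move let the fingers close. It gives the time, the measured TCP pose, the force and the opening at its end, in the units of the state.
- robot.read_state(): the state, without advancing time (a new reading comes with each control period).
- robot.snapshot(name): name is "side" or "top"; returns the picture (480x640x3 uint8, red, green, blue); there is no depth.
- robot.camera_model(name): a dict with "fx", "fy", "cx", "cy" (pixels), "pose" (4x4, takes a point from camera to world coordinates). Camera axes: x right, y down, z forward; pixel columns grow to the right and rows downward; lengths in m; the calibration is good to about 2 mm. A picture is of the moment at which its call begins. camera_model takes no time and is no camera call.
- robot.close_job(): hands the job in, once; it reports no verdict.
Trained networks look in the newest picture that a camera, given by its name, has taken for a name from the list of things; names that differ only in an ending like _2 or _b are one class to them, and where a whole thing is asked for, a point or a joint stands for the part that bears it (a point fixed in the world has none). Each returns a list of dicts, best first, with "score" (0 to 1); they miss things now and then, are a little off and sometimes report something else, mostly with a low value. They report only what shows in the picture. A call takes as long as a camera call.
- robot.find_in(camera, target): "pixel" ([column, row] in pixels, amid what is visible of it).
The state is a dict: "clock": time; "qpos": joint angles; "dq": joint speeds; "tau": joint torques, N m; "position": TCP position; "tcp_rot": TCP orientation; "ft_force": force on the tool from outside, world axes, zero at the start; "ft_torque": the same for the moment, N m; "opening": finger opening in m.
Only numpy, scipy, OpenCV 4.12 (cv2) and the standard library are available. Lean on these libraries where they do the work, as an engineer would, in place of code of your own. Each camera call takes 0.05 s, during which the arm holds its last target.

## Working session

There is one attempt and no reset: what is moved stays moved. The work goes in short steps, Python scripts to look and compute and a tool call to move; the robot and the scene stay as the last step left them, time stands still between calls to the robot, and variables do not carry over. Pictures are saved under pics/ and viewed, and the job is handed in when it is done.

Besides the shell and the picture viewer there is one more tool, called after "Request:" by a JSON object that holds its "op" and its "data", one argument or row to a line. carry_out: Moves the arm, as the interface text tells. Its arguments: {"type":"object","properties":{"rows":{"type":"array","items":{"type":"object","properties":{"linear":{"type":"array","items":{"type":"number"}},"rotation":{"type":"array","items":{"type":"number"}}}}},"grip":{"type":"number"},"force":{"type":"number"}},"required":["rows"]}

```bash
mkdir -p pics; python3 - <<'E'
from rig import robot
import cv2,numpy as np
np.set_printoptions(precision=4,suppress=True)
s=robot.read_state()
for k,v in s.items(): print(k,np.round(v,4))
for n in("side","top"):
    m=robot.camera_model(n);print(n,m["fx"],m["fy"],m["cx"],m["cy"]);print(np.array(m["pose"]))
    cv2.imwrite(f"pics/{n}0.png",robot.snapshot(n)[...,::-1])
print(robot.grip_depth)
E
```

```text
clock 0.0
qpos [-1.5173  0.3812  1.2983  0.      1.4636 -0.2153]
dq [-0.0012  0.0007  0.0005  0.0013  0.0005 -0.0009]
tau [ -0.0008 -44.8456 -23.1278  -0.0002   0.0048  -0.    ]
position [ 0.146  -0.53    0.2307]
tcp_rot [-0.2808  2.0792 -2.0762]
ft_force [1.0588 0.0032 0.0275]
ft_torque [ 0.0557 -0.0173  0.0203]
opening 0.0855
side 535.9548262266778 535.9548262266778 319.81440063394706 245.230077705389
[[-0.7055 -0.3864  0.5941 -0.1951]
 [-0.7085  0.408  -0.5758  0.6964]
 [-0.0199 -0.8271 -0.5616  0.8796]
 [ 0.      0.      0.      1.    ]]
top 487.60555975477547 487.60555975477547 322.6391277314101 239.7681576924954
[[ 0.0258 -0.9843  0.1748  0.357 ]
 [-0.9997 -0.0256  0.0033  0.0017]
 [ 0.0012 -0.1748 -0.9846  1.3169]
 [ 0.      0.      0.      1.    ]]
0.0187
```

View pics/side0.png

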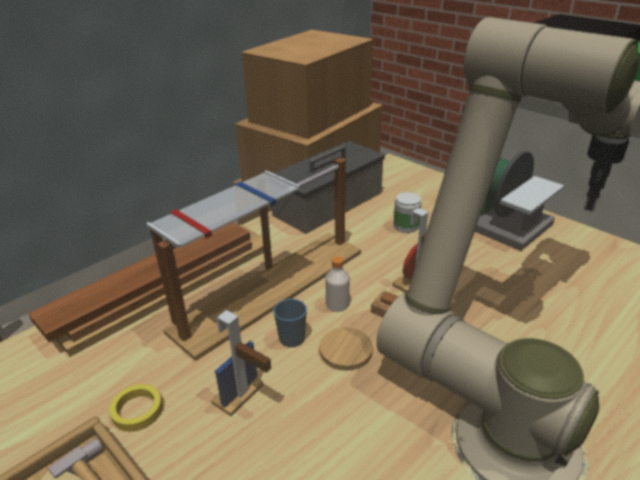

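View pics/top0.png

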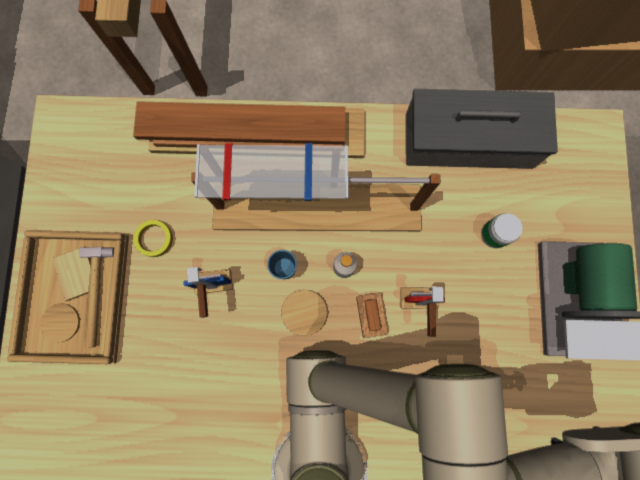

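```bash
python3 - <<'E'
import cv2
t=cv2.imread("pics/top0.png");s=cv2.imread("pics/side0.png")
def c(im,x0,y0,x1,y1,k,n): cv2.imwrite("pics/"+n,cv2.resize(im[y0:y1,x0:x1],None,fx=k,fy=k,interpolation=cv2.INTER_CUBIC))
c(t,180,130,450,240,2.96,"c_rail.png")
a=t[255:345,160:260];b=t[265:355,370:470]
import numpy as np
cv2.imwrite("pics/c_car.png",cv2.resize(np.hstack([a,b]),None,fx=4,fy=4,interpolation=cv2.INTER_CUBIC))
c(s,140,140,360,350,2.8,"c_side.png")
c(s,200,190,440,420,2.6,"c_side2.png")
E
```

```text
(no output)
```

View pics/c_rail.png

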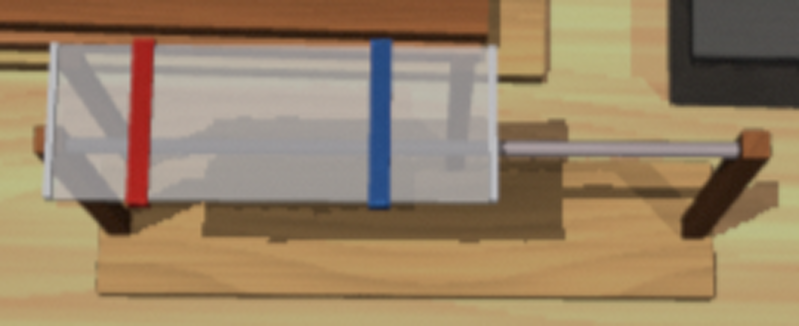

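View pics/c_car.png

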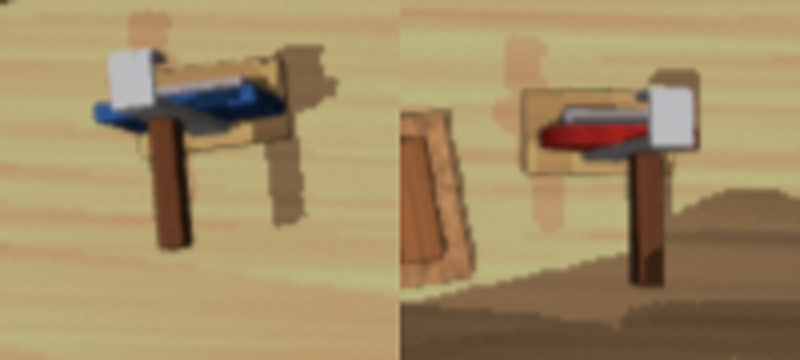

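View pics/c_side.png

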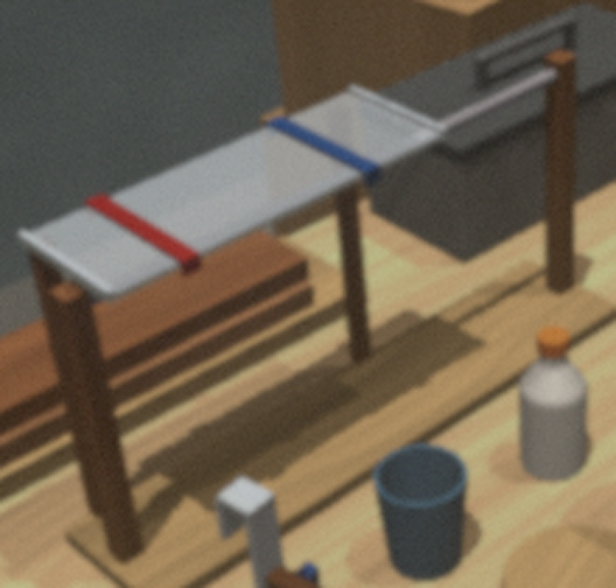

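View pics/c_side2.png

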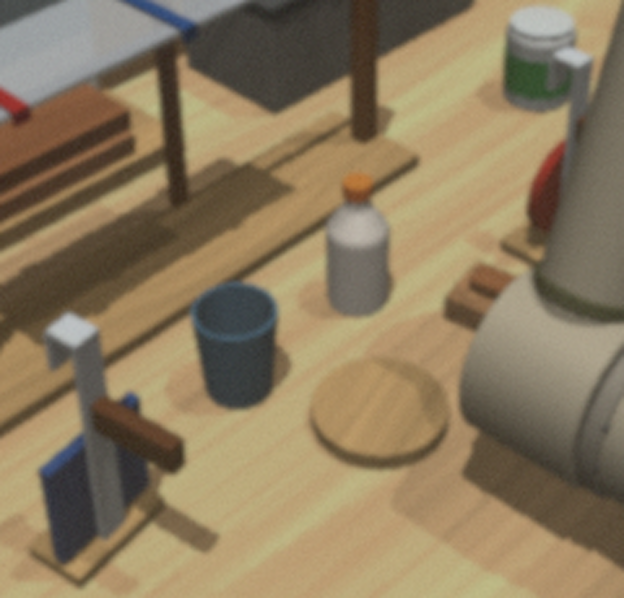

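```bash
cat > h.py <<'E'
import numpy as np
from rig import robot
def w(cam,px,z):
    m=robot.camera_model(cam);P=np.array(m["pose"])
    d=P[:3,:3]@np.array([(px[0]-m["cx"])/m["fx"],(px[1]-m["cy"])/m["fy"],1]);o=P[:3,3]
    return o+d*(z-o[2])/d[2]
def proj(cam,p):
    m=robot.camera_model(cam);P=np.array(m["pose"]);q=P[:3,:3].T@(np.asarray(p)-P[:3,3])
    return np.array([m["fx"]*q[0]/q[2]+m["cx"],m["fy"]*q[1]/q[2]+m["cy"]])
E
python3 - <<'E'
from h import *
np.set_printoptions(precision=4,suppress=True)
R=lambda u,v:(179.83+u/2.96,129.83+v/2.96)
B=lambda u,v:(159.6+u/4,254.6+v/4)
D=lambda u,v:(369.6+(u-400)/4,264.6+v/4)
for n,p,z in [("railL",R(505,149),.27),("railR",R(738,150),.27),("postR",R(753,144),.27),("postL",R(38,139),.27),("board L",R(97,297),.018),("board R",R(713,299),.018),
 ("blueF",R(379,208),.298),("blueB",R(380,40),.298),("redF",R(137,206),.298),("redB",R(145,40),.298),("coverFR",R(495,200),.294),("coverFL",R(47,199),.294),("coverBR",R(495,45),.294)]:
    print(n,w("top",p,z))
for n,f,hk,e in [("blue",B,(131,80),(171,248)),("red",D,(671,118),(650,286))]:
    h=w("top",f(*hk),.218);g=w("top",f(*e),.159)
    print(n,"hookc",h,"blockend",g,"dist",np.linalg.norm((h-g)[:2]),"yaw",np.arctan2((h-g)[1],(h-g)[0]))
    # block rear
print("blue block rear",w("top",B(162,120),.159),"red block rear",w("top",D(647,155),.159))
for t in ["red_carrier_grip","red_carrier_foot","red_carrier_hook","blue_carrier_grip","blue_carrier_foot","blue_carrier_hook","red_mark_spot","blue_mark_spot","rail_open","sander","tin","glue","cup","blank"]:
  for c in["top","side"]:
    r=robot.find_in(c,t); print(t,c,[(np.round(a["pixel"],1),round(a["score"],2)) for a in r[:2]])
print(robot.read_state()["clock"])
E
```

```text
railL [ 0.6793 -0.0533  0.27  ]
railR [ 0.6831 -0.2287  0.27  ]
postR [ 0.6881 -0.2401  0.27  ]
postL [0.6779 0.2987 0.27  ]
board L [0.6062 0.3053 0.018 ]
board R [ 0.619  -0.2595  0.018 ]
blueF [0.6237 0.0391 0.298 ]
blueB [0.7523 0.0424 0.298 ]
redF [0.6206 0.2152 0.298 ]
redB [0.7477 0.2169 0.298 ]
coverFR [ 0.633  -0.0453  0.294 ]
coverFL [0.6252 0.2821 0.294 ]
coverBR [ 0.7522 -0.0433  0.294 ]
blue hookc [0.4644 0.2976 0.218 ] blockend [0.3722 0.2829 0.159 ] dist 0.09342803659219777 yaw 0.15809765568524353
red hookc [ 0.4349 -0.2553  0.218 ] blockend [ 0.3412 -0.2553  0.159 ] dist 0.09369296986310832 yaw 0.0007054237240556557
blue block rear [0.4469 0.2934 0.159 ] red block rear [ 0.4169 -0.2546  0.159 ]
red_carrier_grip top [(array([427.1, 300.1]), 0.78)]
red_carrier_grip side [(array([412. , 256.5]), 0.63)]
red_carrier_foot top [(array([427.4, 302.7]), 0.55)]
red_carrier_foot side [(array([412.6, 255.9]), 0.95)]
red_carrier_hook top [(array([426.3, 295.2]), 0.86)]
red_carrier_hook side [(array([411.1, 257.8]), 0.83)]
blue_carrier_grip top [(array([203.4, 282.2]), 0.82), (arra
[... 501 characters left out ...]
]), 0.78)]
blue_mark_spot side [(array([255.7, 192.6]), 0.55)]
rail_open top [(array([299.8, 192.4]), 0.88)]
rail_open side [(array([251.6, 278.5]), 0.66), (array([411.7, 253.3]), 0.46)]
sander top [(array([426.8, 299.8]), 0.23)]
sander side [(array([382.2, 303.7]), 0.77)]
tin top [(array([501.7, 228.3]), 0.74), (array([282.5, 264.4]), 0.26)]
tin side [(array([404.9, 211.1]), 0.78)]
glue top [(array([346.2, 264.7]), 0.82)]
glue side [(array([335.4, 284.2]), 0.73)]
cup top [(array([284.2, 265.1]), 0.74), (array([224. , 171.3]), 0.73)]
cup side [(array([290.4, 321.4]), 0.94)]
blank top [(array([302.9, 312.8]), 0.74)]
blank side [(array([347.7, 348.5]), 0.75), (array([411.6, 255.3]), 0.17)]
1.5
```

```bash
cat >> h.py <<'E'
from scipy.spatial.transform import Rotation as Ro, Slerp
def pose(g,lean,yaw,sgn=1,back=0.0):
    """tool orientation leaning 'lean' deg, yaw rad; g grasp point -> TCP pos"""
    a=np.radians(lean)
    t=np.array([np.sin(a),0,-np.cos(a)]); z=np.array([0,sgn,0.]); x=np.cross(t,z)
    R=Ro.from_euler('z',yaw)*Ro.from_matrix(np.c_[x,t,z])
    p=np.asarray(g)+R.apply([0,robot.grip_depth-back,0])
    return p,R
def rows(p1,R1,n,p0=None,R0=None):
    s=robot.read_state()
    if p0 is None: p0=np.array(s["position"]);R0=Ro.from_rotvec(s["tcp_rot"])
    sl=Slerp([0,1],Ro.concatenate([R0,R1])); out=[]
    P,Q=p0,R0
    for i in range(1,n+1):
        p=p0+(p1-p0)*i/n; r=sl(i/n)
        d=np.round(Q.inv().apply(p-P)*1000,1); v=np.round((Q.inv()*r).as_rotvec(degrees=True),2)
        P=P+Q.apply(d/1000); Q=Q*Ro.from_rotvec(v,degrees=True)
        out.append((d,v))
    # compact print
    k=0
    import itertools
    for (d,v),g in itertools.groupby(out,key=lambda o:(tuple(o[0]+0.),tuple(o[1]+0.))):
        print(len(list(g)),"x",list(map(float,d)),list(map(float,v)))
    return P,Q
def st():
    s=robot.read_state(); R=Ro.from_rotvec(s["tcp_rot"]).as_matrix();t=R[:,1]
    g=np.array(s["position"])-robot.grip_depth*t
    print("t",round(s["clock"],2),"grasp",np.round(g,4),"lean",round(np.degrees(np.arctan2(np.hypot(t[0],t[1]),-t[2])),2),"z",np.round(R[:,2],3),"F",np.round(s["ft_force"],1),"M",np.round(s["ft_torque"],2),"open",round(float(s["opening"]),4),"q",np.round(s["qpos"],2))
E
python3 - <<'E'
from h import *
st()
for s in(1,-1):
    p,R=pose([.365,-.2555,.145],35,0,s,.09); print(s,p); 
    q=Ro.from_rotvec(robot.read_state()["tcp_rot"]); print((q.inv()*R).as_rotvec(degrees=True))
# side checks of predicted spots
for n,p in dict(ro=[.6812,-.1405,.27],bl=[.6772,.0406,.27],rd=[.6734,.216,.27],blF=[.6237,.0391,.283],rdF=[.6206,.2152,.283],rhook=[.4349,-.2553,.218],bhook=[.4644,.2976,.218],bend=[.3722,.2829,.159],postR=[.688,-.24,.27]).items(): print(n,proj("side",p))
for n,c,z in [("tin",(501,228),.1),("glue",(346,262),.14),("cup",(284,264),.09),("sander",(372,314),.046)]: print(n,w("top",c,z))
E
```

```text
t 1.5 grasp [ 0.1461 -0.5302  0.25  ] lean 0.0 z [ 0.266 -0.964 -0.   ] F [-0.2  0.7  0.2] M [-0.01 -0.01  0.01] open 0.0856 q [-1.52  0.38  1.3   0.    1.46 -0.22]
1 [ 0.324104   -0.2555      0.20340554]
[  49.66941861 -157.53597427   -6.72151039]
-1 [ 0.324104   -0.2555      0.20340554]
[ 4.70733105 14.91643407 34.78539543]
ro [314.57771561 175.1384154 ]
bl [259.81597605 201.75451577]
rd [196.94584793 232.28887041]
blF [275.12077019 204.52770202]
rdF [211.01820043 236.39474736]
rhook [420.46142355 210.21290702]
bhook [228.31759933 315.21304293]
bend [269.00275681 359.05396088]
postR [339.84330231 161.72042072]
tin [ 0.61518839 -0.44751525  0.1       ]
glue [ 0.51243366 -0.05257148  0.14      ]
cup [0.50986027 0.10202878 0.09      ]
sander [ 0.39156293 -0.12625828  0.046     ]
```

```bash
python3 - <<'E'
from h import *
p,R=pose([.365,-.2555,.145],35,0,-1,.09); print(rows(p,R,12))
E
```

```text
1 x [-20.4, 2.3, -18.1] [0.39, 1.24, 2.9]
1 x [-19.8, 3.2, -18.6] [0.39, 1.25, 2.9]
1 x [-19.3, 4.1, -19.1] [0.4, 1.24, 2.9]
1 x [-18.6, 4.9, -19.4] [0.39, 1.24, 2.9]
1 x [-17.9, 5.7, -19.9] [0.39, 1.24, 2.89]
1 x [-17.2, 6.5, -20.4] [0.39, 1.25, 2.9]
1 x [-16.3, 7.1, -20.7] [0.4, 1.24, 2.9]
1 x [-15.6, 7.8, -21.2] [0.39, 1.24, 2.9]
1 x [-14.6, 8.5, -21.5] [0.39, 1.25, 2.9]
1 x [-13.8, 9.0, -21.9] [0.39, 1.24, 2.9]
1 x [-12.8, 9.5, -22.2] [0.4, 1.24, 2.9]
1 x [-11.8, 10.0, -22.6] [0.39, 1.25, 2.9]
(array([ 0.32406465, -0.25549817,  0.20338537]), Rotation.from_matrix(array([[-8.19105991e-01,  5.73642197e-01, -7.49204309e-05],
                            [ 6.53349960e-05, -3.73127085e-05, -9.99999997e-01],
                            [-5.73642199e-01, -8.19105993e-01, -6.91584764e-06]])))
```

Request:
{"op": "carry_out", "data": {
  "rows": [
    {"linear": [-20.4, 2.3, -18.1], "rotation": [0.4, 1.24, 2.9]},
    {"linear": [-19.8, 3.2, -18.6], "rotation": [0.4, 1.24, 2.9]},
    {"linear": [-19.3, 4.1, -19.1], "rotation": [0.4, 1.24, 2.9]},
    {"linear": [-18.6, 4.9, -19.4], "rotation": [0.4, 1.24, 2.9]},
    {"linear": [-17.9, 5.7, -19.9], "rotation": [0.4, 1.24, 2.9]},
    {"linear": [-17.2, 6.5, -20.4], "rotation": [0.4, 1.24, 2.9]},
    {"linear": [-16.3, 7.1, -20.7], "rotation": [0.4, 1.24, 2.9]},
    {"linear": [-15.6, 7.8, -21.2], "rotation": [0.4, 1.24, 2.9]},
    {"linear": [-14.6, 8.5, -21.5], "rotation": [0.4, 1.24, 2.9]},
    {"linear": [-13.8, 9.0, -21.9], "rotation": [0.4, 1.24, 2.9]},
    {"linear": [-12.8, 9.5, -22.2], "rotation": [0.4, 1.24, 2.9]},
    {"linear": [-11.8, 10.0, -22.6], "rotation": [0.4, 1.24, 2.9]}
  ],
  "grip": 100,
  "force": 100
}}

```text
clock: 2.5
position: [0.3245, -0.2546, 0.2034]
tcp_rot: [0.594, 1.869, -1.873]
ft_force: [0.6, -0.2, 0.5]
opening: 0.0855
```

```bash
python3 - <<'E'
from h import *
import cv2
st()
p,R=pose([.365,-.2555,.145],35,0,-1,.09); print(p,rows(p,R,3))
p1,R1=pose([.365,-.2555,.145],35,0,-1,.0); rows(p1,R1,6,p,R)
cv2.imwrite("pics/top1.png",robot.snapshot("top")[...,::-1]);cv2.imwrite("pics/side1.png",robot.snapshot("side")[...,::-1])
E
```

```text
t 2.5 grasp [ 0.3137 -0.2545  0.2187] lean 35.16 z [-0.002 -1.     0.002] F [ 0.6 -0.2  0.5] M [-0.04  0.2  -0.01] open 0.0855 q [-1.35  0.04  2.01  0.7   1.06 -0.13]
1 x [0.1, -0.1, 0.3] [-0.05, 0.0, -0.05]
1 x [0.1, -0.1, 0.3] [-0.05, 0.0, -0.06]
1 x [0.1, 0.0, 0.3] [-0.05, -0.01, -0.05]
[ 0.324104   -0.2555      0.20340554] (array([ 0.32409986, -0.25548616,  0.20336322]), Rotation.from_matrix(array([[-8.19163644e-01,  5.73559868e-01,  3.68121101e-05],
                            [-4.92539060e-05, -6.16308650e-06, -9.99999999e-01],
                            [-5.73559868e-01, -8.19163645e-01,  3.32986403e-05]])))
6 x [0.0, 15.0, 0.0] [0.0, 0.0, 0.0]
```

View pics/top1.png

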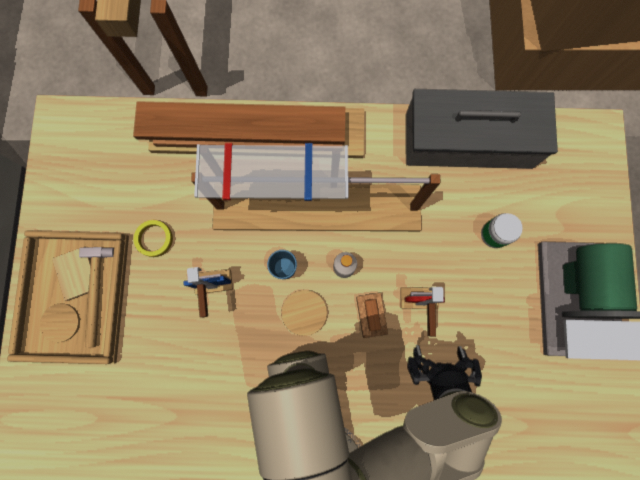

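View pics/side1.png

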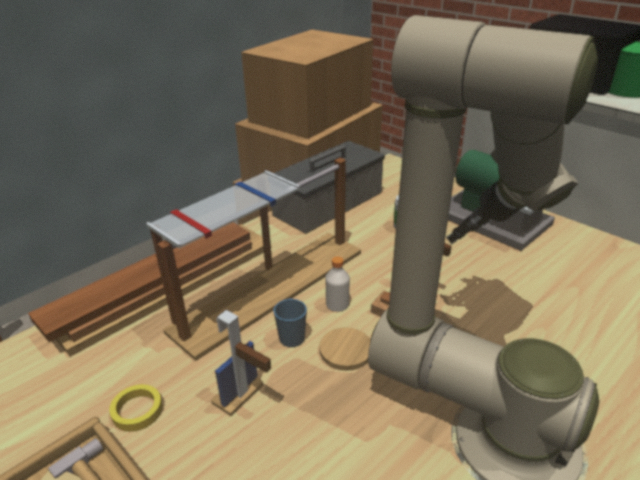

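```bash
python3 - <<'E'
import cv2
from h import *
im=cv2.imread("pics/top1.png")
s=robot.read_state();R=Ro.from_rotvec(s["tcp_rot"]);p=np.array(s["position"])
for o in [(0,0,0),(0,-.013,.0428),(0,-.013,-.0428)]:
    q=p+R.apply(o);print(proj("top",q))
cv2.imwrite("pics/c1.png",cv2.resize(im[270:410,380:520],None,fx=4,fy=4,interpolation=cv2.INTER_CUBIC))
print(proj("top",[.365,-.2555,.159]),proj("top",[.34,-.2555,.159]))
E
```

```text
[434.94746884 344.09449969]
[455.45112772 348.19014549]
[416.76275661 347.2429463 ]
[432.03237632 325.71936239] [432.17624572 336.60985526]
```

View pics/c1.png

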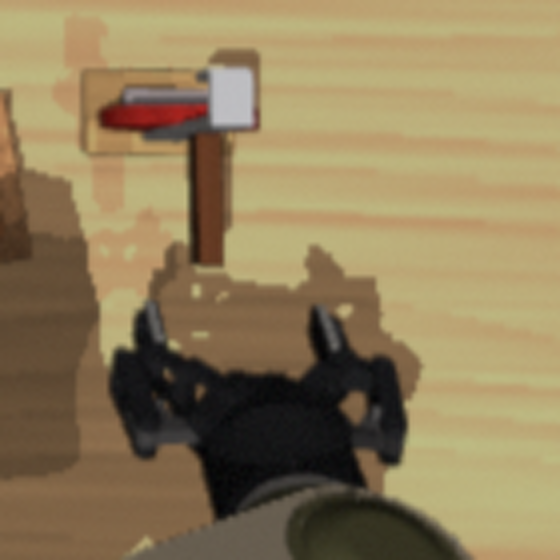

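Request:
{"op": "carry_out", "data": {
  "rows": [
    {"linear": [0.2, 15, 0.6], "rotation": [-0.15, 0, -0.15]},
    {"linear": [0, 15, 0.2], "rotation": [0, 0, 0]},
    {"linear": [0, 15, 0.1], "rotation": [0, 0, 0]},
    {"linear": [0, 15, 0], "rotation": [0, 0, 0]},
    {"linear": [0, 0, 0], "rotation": [0, 0, 0]}
  ]
}}

```text
clock: 3.02
position: [0.3586, -0.2564, 0.1526]
tcp_rot: [0.585, 1.877, -1.871]
ft_force: [0.0, 0.3, 0.1]
opening: 0.0851
```

```bash
python3 - <<'E'
import cv2
from h import *
st()
im=robot.snapshot("top")[...,::-1]
cv2.imwrite("pics/c2.png",cv2.resize(im[280:380,380:500],None,fx=6,fy=6,interpolation=cv2.INTER_CUBIC))
E
```

```text
t 3.02 grasp [ 0.3479 -0.2564  0.1679] lean 34.8 z [ 0.003 -1.    -0.002] F [0.  0.3 0.1] M [ 0.01  0.27 -0.01] open 0.0851 q [-1.24  0.18  2.04  0.78  0.87 -0.18]
```

View pics/c2.png

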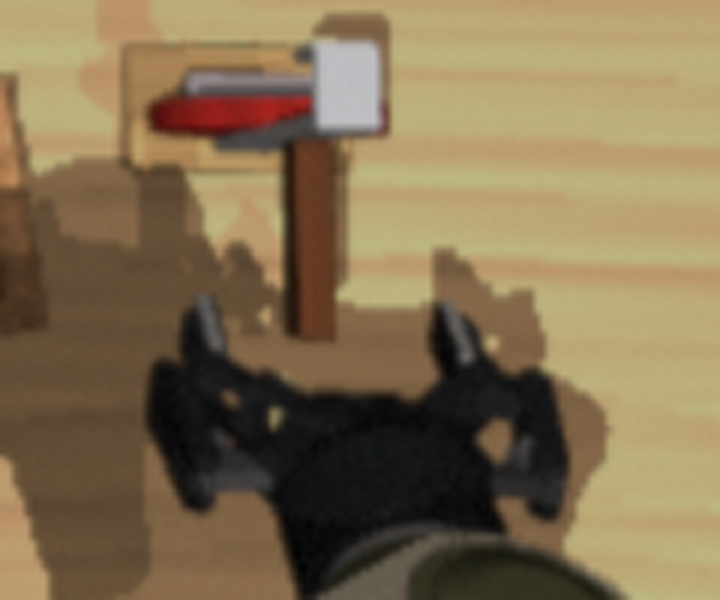

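Request:
{"op": "carry_out", "data": {
  "rows": [
    {"linear": [0, 10, -1.5], "rotation": [0.1, 0, 0.1]},
    {"linear": [0, 10, -1], "rotation": [0, 0, 0.05]},
    {"linear": [0, 10, -1], "rotation": [0, 0, 0]},
    {"linear": [0, 0, 0], "rotation": [0, 0, 0]}
  ]
}}

```text
clock: 3.4
position: [0.3755, -0.253, 0.1292]
tcp_rot: [0.589, 1.872, -1.872]
ft_force: [0.6, 0.2, 1.1]
opening: 0.0856
```

```bash
python3 - <<'E'
import cv2
from h import *
st()
im=robot.snapshot("top")[...,::-1]
cv2.imwrite("pics/c3.png",cv2.resize(im[280:380,380:500],None,fx=6,fy=6,interpolation=cv2.INTER_CUBIC))
E
```

```text
t 3.4 grasp [ 0.3647 -0.253   0.1445] lean 35.02 z [ 0.001 -1.     0.001] F [0.6 0.2 1.1] M [0.05 0.25 0.01] open 0.0856 q [-1.19  0.24  2.06  0.85  0.79 -0.23]
```

View pics/c3.png

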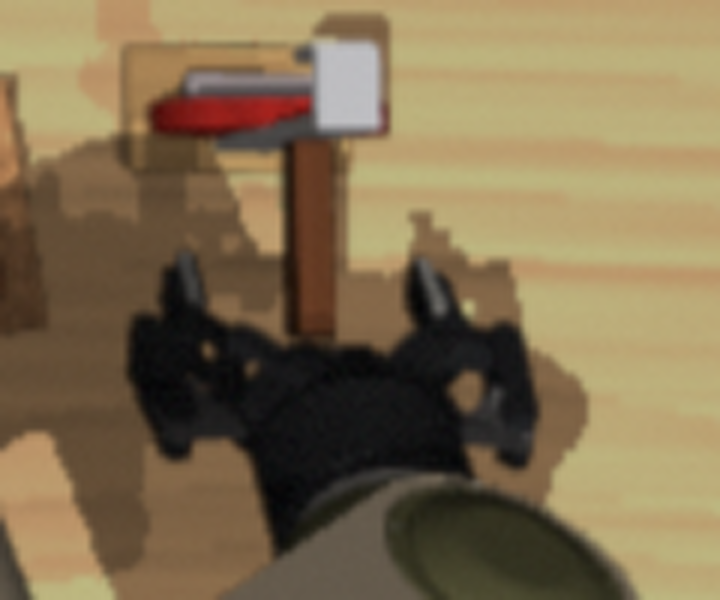

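Request:
{"op": "carry_out", "data": {
  "rows": [
    {"linear": [0, 0, 0], "rotation": [0, 0, 0]},
    {"linear": [0, 0, 0], "rotation": [0, 0, 0]},
    {"linear": [0, 0, 0], "rotation": [0, 0, 0]},
    {"linear": [0, 0, 0], "rotation": [0, 0, 0]},
    {"linear": [0, 0, 0], "rotation": [0, 0, 0]},
    {"linear": [0, 0, 0], "rotation": [0, 0, 0]}
  ],
  "grip": 0,
  "force": 100
}}

```text
clock: 3.95
position: [0.3754, -0.2531, 0.1296]
tcp_rot: [0.59, 1.87, -1.873]
ft_force: [-0.2, 2.8, 3.9]
opening: 0.0149
```

```bash
python3 - <<'E'
import cv2
from h import *
st()
im=robot.snapshot("top")[...,::-1]
cv2.imwrite("pics/c4.png",cv2.resize(im[280:380,380:500],None,fx=6,fy=6,interpolation=cv2.INTER_CUBIC))
E
```

```text
t 3.95 grasp [ 0.3647 -0.2531  0.1449] lean 35.05 z [ 0.    -1.     0.002] F [-0.2  2.8  3.9] M [ 0.46 -0.13  0.41] open 0.0149 q [-1.19  0.24  2.06  0.85  0.79 -0.23]
```

View pics/c4.png

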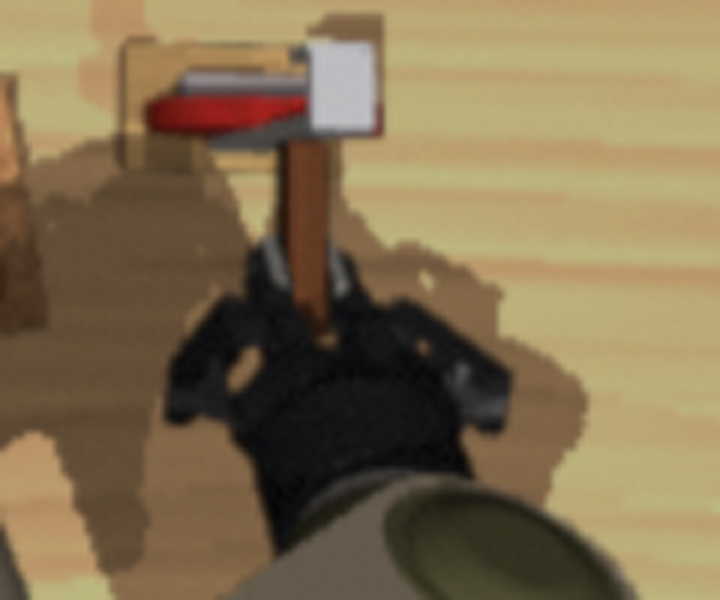

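```bash
python3 - <<'E'
from h import *
print(w("top",(380+342/6-.4,280+87/6-.4),.218))
s=robot.read_state()
p0=np.array(s["position"]);R0=Ro.from_rotvec(s["tcp_rot"])
# lift to grip z .262, then to in front of rail, then yaw
g0=p0-R0.apply([0,robot.grip_depth,0])
p1=p0+[0,0,.035]; a,b=rows(p1,R0,4,p0,R0)
pA,RA=pose([.55,-.14,.262],35,.022,-1); print(pA); a,b=rows(pA,RA,12,p1,R0)
E
```

```text
[ 0.43481133 -0.25358822  0.218     ]
1 x [-5.0, -7.2, 0.0] [0.0, 0.0, 0.0]
1 x [-5.1, -7.1, 0.0] [0.0, 0.0, 0.0]
2 x [-5.0, -7.2, 0.0] [0.0, 0.0, 0.0]
[ 0.56072328 -0.13976405  0.24668186]
1 x [-16.6, 3.3, -9.4] [-0.06, -0.08, 0.0]
1 x [-16.6, 3.2, -9.4] [-0.07, -0.08, -0.01]
1 x [-16.6, 3.3, -9.4] [-0.06, -0.08, 0.0]
1 x [-16.6, 3.3, -9.3] [-0.06, -0.08, -0.01]
1 x [-16.6, 3.3, -9.3] [-0.07, -0.08, 0.0]
1 x [-16.7, 3.3, -9.3] [-0.06, -0.08, -0.01]
1 x [-16.6, 3.3, -9.3] [-0.07, -0.08, 0.0]
1 x [-16.7, 3.3, -9.2] [-0.06, -0.08, -0.01]
1 x [-16.7, 3.4, -9.2] [-0.06, -0.08, 0.0]
1 x [-16.7, 3.3, -9.2] [-0.07, -0.08, -0.01]
1 x [-16.7, 3.4, -9.1] [-0.06, -0.08, 0.0]
1 x [-16.7, 3.3, -9.1] [-0.06, -0.08, 0.0]
```

Request:
{"op": "carry_out", "data": {
  "rows": [
    {"linear": [-3, -4, 0], "rotation": [0, 0, 0]},
    {"linear": [-5, -7, 0], "rotation": [0, 0, 0]},
    {"linear": [-6, -9, 0], "rotation": [0, 0, 0]},
    {"linear": [-6, -9, 0], "rotation": [0, 0, 0]},
    {"linear": [0, 0, 0], "rotation": [0, 0, 0]}
  ]
}}

```text
clock: 4.42
position: [0.3752, -0.2531, 0.1659]
tcp_rot: [0.589, 1.868, -1.874]
ft_force: [0.5, -0.8, -3.0]
opening: 0.0148
```

```bash
python3 - <<'E'
from h import *
import cv2
st()
im=robot.snapshot("top")[...,::-1]
cv2.imwrite("pics/top5.png",im)
pA,RA=pose([.55,-.14,.262],35,.022,-1); rows(pA,RA,12)
E
```

```text
t 4.42 grasp [ 0.3645 -0.2531  0.1812] lean 35.05 z [ 0.001 -1.     0.003] F [ 0.5 -0.8 -3. ] M [-0.04  0.75 -0.05] open 0.0148 q [-1.19  0.16  2.01  0.77  0.88 -0.1 ]
1 x [-16.6, 3.3, -9.4] [-0.07, -0.07, 0.0]
1 x [-16.6, 3.3, -9.4] [-0.07, -0.08, 0.0]
1 x [-16.6, 3.3, -9.3] [-0.06, -0.07, -0.01]
1 x [-16.7, 3.3, -9.3] [-0.07, -0.08, 0.0]
1 x [-16.6, 3.4, -9.3] [-0.07, -0.07, 0.0]
1 x [-16.7, 3.3, -9.3] [-0.07, -0.08, 0.0]
1 x [-16.6, 3.4, -9.2] [-0.06, -0.07, 0.0]
1 x [-16.7, 3.3, -9.2] [-0.07, -0.08, -0.01]
1 x [-16.7, 3.4, -9.2] [-0.07, -0.07, 0.0]
1 x [-16.7, 3.4, -9.2] [-0.07, -0.08, 0.0]
1 x [-16.8, 3.4, -9.1] [-0.06, -0.07, 0.0]
1 x [-16.7, 3.4, -9.1] [-0.07, -0.08, -0.01]
```

View pics/top5.png

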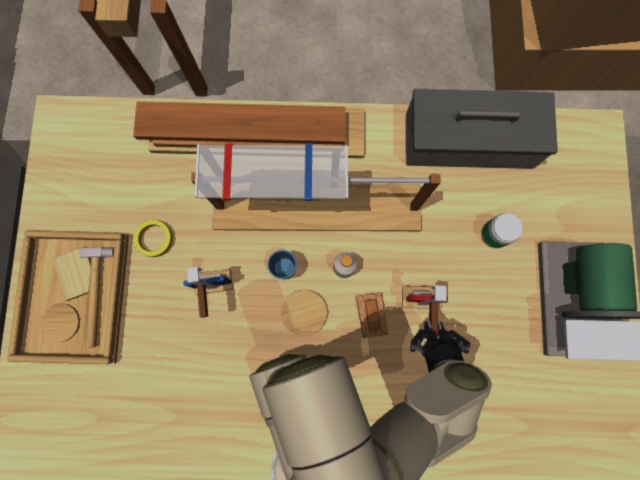

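Request:
{"op": "carry_out", "data": {
  "rows": [
    {"linear": [-16.6, 3.3, -9.4], "rotation": [-0.07, -0.08, 0]},
    {"linear": [-16.6, 3.3, -9.4], "rotation": [-0.07, -0.08, 0]},
    {"linear": [-16.6, 3.3, -9.3], "rotation": [-0.07, -0.08, 0]},
    {"linear": [-16.7, 3.3, -9.3], "rotation": [-0.07, -0.08, 0]},
    {"linear": [-16.6, 3.4, -9.3], "rotation": [-0.07, -0.08, 0]},
    {"linear": [-16.7, 3.3, -9.3], "rotation": [-0.07, -0.08, 0]},
    {"linear": [-16.6, 3.4, -9.2], "rotation": [-0.07, -0.08, 0]},
    {"linear": [-16.7, 3.3, -9.2], "rotation": [-0.07, -0.08, 0]},
    {"linear": [-16.7, 3.4, -9.2], "rotation": [-0.07, -0.08, 0]},
    {"linear": [-16.7, 3.4, -9.2], "rotation": [-0.07, -0.08, 0]},
    {"linear": [-16.8, 3.4, -9.1], "rotation": [-0.07, -0.08, 0]},
    {"linear": [-16.7, 3.4, -9.1], "rotation": [-0.07, -0.08, 0]}
  ]
}}

```text
clock: 5.47
position: [0.561, -0.1388, 0.2452]
tcp_rot: [0.565, 1.876, -1.856]
ft_force: [0.1, -0.6, -3.2]
opening: 0.015
```

Request:
{"op": "carry_out", "data": {
  "rows": [
    {"linear": [0, 0, 0], "rotation": [0, 0, 0]},
    {"linear": [0, 0, 0], "rotation": [0, 0, 0]}
  ]
}}

```text
clock: 5.63
position: [0.5606, -0.1389, 0.2451]
tcp_rot: [0.564, 1.875, -1.856]
ft_force: [0.3, -0.2, -3.5]
opening: 0.0151
```

```bash
python3 - <<'E'
from h import *
import cv2
st()
im=robot.snapshot("top")[...,::-1]
cv2.imwrite("pics/top6.png",cv2.resize(im[130:260,300:450],None,fx=5,fy=5,interpolation=cv2.INTER_CUBIC))
im=robot.snapshot("side")[...,::-1]
cv2.imwrite("pics/side6.png",im)
E
```

```text
t 5.63 grasp [ 0.5499 -0.1392  0.2604] lean 34.9 z [ 0.025 -1.    -0.003] F [ 0.3 -0.2 -3.5] M [-0.04  0.81 -0.03] open 0.0151 q [-0.61  0.21  1.64  0.48  0.83  0.7 ]
```

View pics/top6.png

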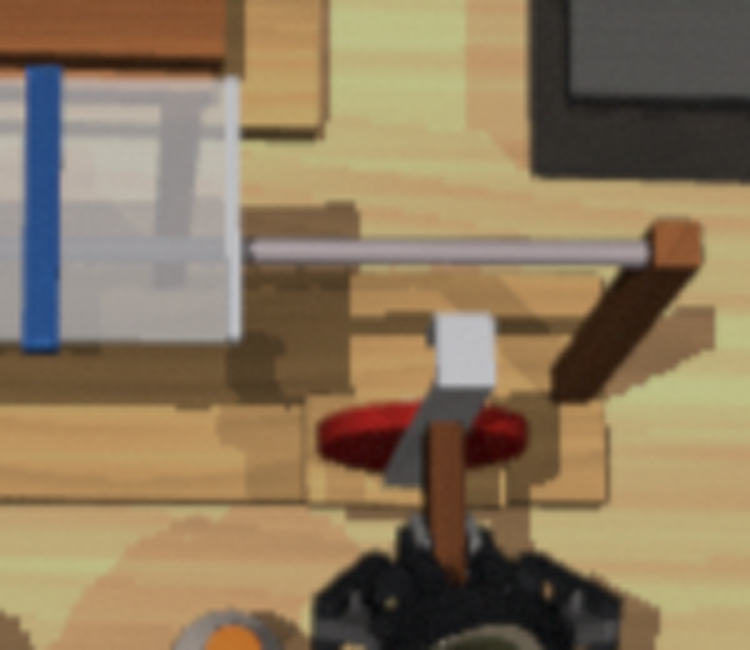

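View pics/side6.png

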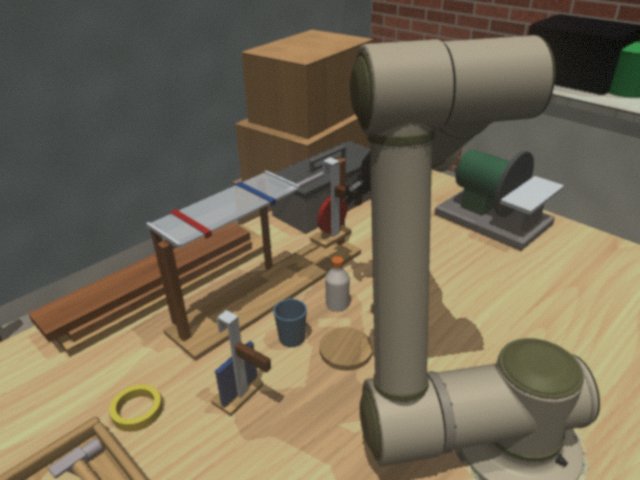

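```bash
python3 - <<'E'
from h import *
h=w("top",(300+466/5-.4,130+350/5-.4),.333); r=w("top",(300+466/5-.4,130+251/5-.4),.27)
r1=w("top",(300+260/5-.4,130+249.5/5-.4),.27);r2=w("top",(300+640/5-.4,130+252.5/5-.4),.27)
print(h,r,r1,r2)
print(proj("side",[h[0]-.004,h[1],.333]))
p,R=pose([.612,-.140,.262],35,.022,-1); a=rows(p,R,6)
E
```

```text
[ 0.62021459 -0.13872084  0.333     ] [ 0.68258855 -0.14767961  0.27      ] [ 0.68087919 -0.05583464  0.27      ] [ 0.68392442 -0.22525515  0.27      ]
[332.55652797 159.91061847]
1 x [-8.7, 5.8, 0.2] [0.03, -0.01, 0.02]
1 x [-8.8, 5.7, 0.3] [0.02, -0.01, 0.02]
1 x [-8.7, 5.8, 0.2] [0.03, 0.0, 0.02]
1 x [-8.7, 5.7, 0.3] [0.03, -0.01, 0.01]
1 x [-8.8, 5.8, 0.2] [0.03, -0.01, 0.02]
1 x [-8.7, 5.8, 0.3] [0.02, -0.01, 0.02]
```

Request:
{"op": "carry_out", "data": {
  "rows": [
    {"linear": [-8.7, 5.8, 0.2], "rotation": [0.03, -0.01, 0.02]},
    {"linear": [-8.7, 5.8, 0.2], "rotation": [0.03, -0.01, 0.02]},
    {"linear": [-8.7, 5.8, 0.2], "rotation": [0.03, -0.01, 0.02]},
    {"linear": [-8.7, 5.8, 0.2], "rotation": [0.03, -0.01, 0.02]},
    {"linear": [-8.7, 5.8, 0.2], "rotation": [0.03, -0.01, 0.02]},
    {"linear": [-8.7, 5.8, 0.2], "rotation": [0, 0, 0]},
    {"linear": [0, 0, 0], "rotation": [0, 0, 0]},
    {"linear": [0, 0, 0], "rotation": [0, 0, 0]}
  ]
}}

```text
clock: 6.4
position: [0.624, -0.1395, 0.2474]
tcp_rot: [0.568, 1.87, -1.858]
ft_force: [-0.8, -0.0, -3.6]
opening: 0.0146
```

```bash
python3 - <<'E'
from h import *
import cv2
st()
im=robot.snapshot("top")[...,::-1]
cv2.imwrite("pics/top7.png",cv2.resize(im[130:260,300:450],None,fx=5,fy=5,interpolation=cv2.INTER_CUBIC))
im=robot.snapshot("side")[...,::-1]
cv2.imwrite("pics/side7.png",cv2.resize(im[130:260,270:400],None,fx=5,fy=4.6,interpolation=cv2.INTER_CUBIC))
p,R=pose([.612,-.140,.215],35,.022,-1); a=rows(p,R,6)
E
```

```text
t 6.4 grasp [ 0.6132 -0.1397  0.2627] lean 35.08 z [ 0.023 -1.     0.001] F [-0.8 -0.  -3.6] M [ 0.02  0.8  -0.05] open 0.0146 q [-0.53  0.31  1.49  0.42  0.84  0.82]
1 x [4.7, 6.5, 0.0] [-0.01, 0.01, -0.02]
1 x [4.6, 6.5, 0.1] [0.0, 0.0, -0.01]
1 x [4.7, 6.4, 0.0] [-0.01, 0.01, -0.02]
1 x [4.7, 6.5, 0.0] [-0.01, 0.0, -0.01]
1 x [4.7, 6.5, 0.1] [0.0, 0.01, -0.02]
1 x [4.6, 6.5, 0.0] [-0.01, 0.01, -0.01]
```

View pics/top7.png

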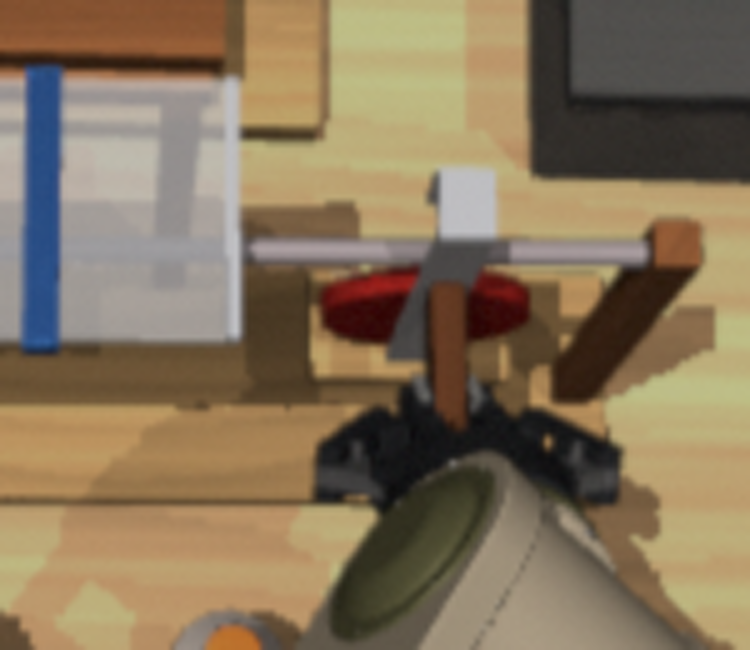

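View pics/side7.png

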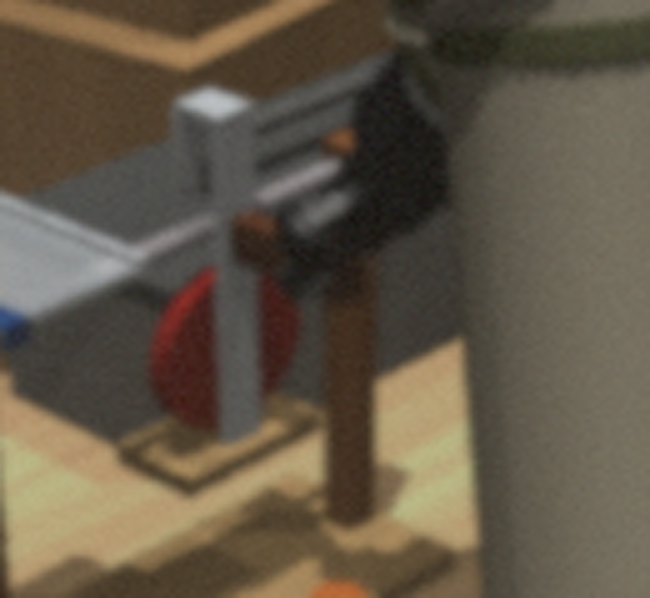

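```bash
python3 - <<'E'
from h import *
print(w("top",(300+467/5-.4,130+204/5-.4),.3357))
E
```

```text
[ 0.68263628 -0.13871379  0.3357    ]
```

Request:
{"op": "carry_out", "data": {
  "rows": [
    {"linear": [4.7, 6.5, 0], "rotation": [0, 0, 0]},
    {"linear": [4.7, 6.5, 0], "rotation": [0, 0, 0]},
    {"linear": [4.7, 6.5, 0], "rotation": [0, 0, 0]},
    {"linear": [4.7, 6.5, 0], "rotation": [0, 0, 0]},
    {"linear": [4.7, 6.5, 0], "rotation": [0, 0, 0]},
    {"linear": [4.7, 6.5, 0], "rotation": [0, 0, 0]},
    {"linear": [0, 0, 0], "rotation": [0, 0, 0]}
  ]
}}

```text
clock: 7.08
position: [0.6222, -0.1394, 0.1974]
tcp_rot: [0.567, 1.873, -1.859]
ft_force: [-0.1, 0.1, -3.4]
opening: 0.0149
```

```bash
python3 - <<'E'
from h import *
import cv2
st()
im=robot.snapshot("top")[...,::-1]
cv2.imwrite("pics/top8.png",cv2.resize(im[130:260,300:450],None,fx=5,fy=5,interpolation=cv2.INTER_CUBIC))
im=robot.snapshot("side")[...,::-1]
cv2.imwrite("pics/side8.png",cv2.resize(im[130:260,270:400],None,fx=5,fy=4.6,interpolation=cv2.INTER_CUBIC))
E
```

```text
t 7.08 grasp [ 0.6115 -0.1396  0.2128] lean 34.95 z [ 0.022 -1.    -0.001] F [-0.1  0.1 -3.4] M [0.01 0.78 0.03] open 0.0149 q [-0.53  0.37  1.58  0.47  0.72  0.73]
```

View pics/top8.png

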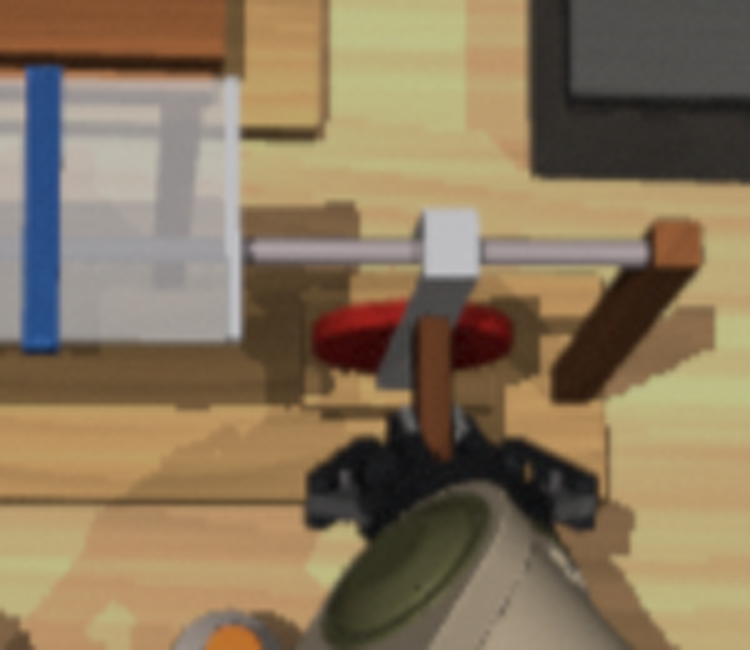

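View pics/side8.png

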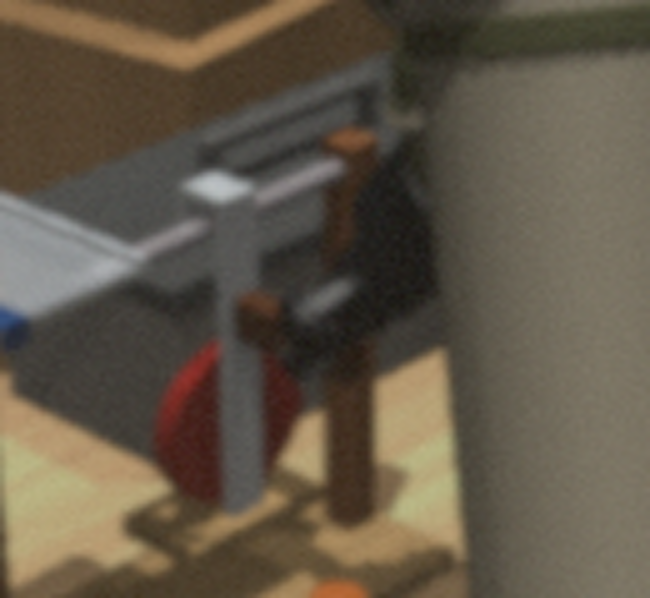

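Request:
{"op": "carry_out", "data": {
  "rows": [
    {"linear": [2.3, 3.3, 0], "rotation": [0, 0, 0]},
    {"linear": [2.0, 2.9, 0], "rotation": [0, 0, 0]},
    {"linear": [0, 0, 0], "rotation": [0, 0, 0]},
    {"linear": [0, 0, 0], "rotation": [0, 0, 0]}
  ]
}}

```text
clock: 7.52
position: [0.6229, -0.1397, 0.1922]
tcp_rot: [0.569, 1.869, -1.858]
ft_force: [-0.7, 0.2, -2.7]
opening: 0.0147
```

```bash
python3 - <<'E'
from h import *
st()
s=robot.read_state();p0=np.array(s["position"]);R0=Ro.from_rotvec(s["tcp_rot"])
yd=np.array([-.022,1,0]);
# rail dir ; distance to red mark
d=.2165-(p0[1]); print(d)
rows(p0+yd*.12,R0,10,p0,R0)
E
```

```text
t 7.52 grasp [ 0.6121 -0.1399  0.2075] lean 35.12 z [ 0.022 -1.     0.001] F [-0.7  0.2 -2.7] M [-0.02  0.79 -0.02] open 0.0147 q [-0.53  0.37  1.58  0.48  0.7   0.72]
0.3561956200841917
4 x [0.0, 0.0, -12.0] [0.0, 0.0, 0.0]
1 x [0.0, -0.1, -12.0] [0.0, 0.0, 0.0]
1 x [0.0, 0.0, -12.0] [0.0, 0.0, 0.0]
1 x [-0.1, 0.0, -12.0] [0.0, 0.0, 0.0]
3 x [0.0, 0.0, -12.0] [0.0, 0.0, 0.0]
```

Request:
{"op": "carry_out", "data": {
  "rows": [
    {"linear": [1.1, 1.6, 0], "rotation": [0, 0, 0]},
    {"linear": [0, 0, 0], "rotation": [0, 0, 0]},
    {"linear": [0, 0, 0], "rotation": [0, 0, 0]}
  ]
}}

```text
clock: 7.77
position: [0.6229, -0.1397, 0.1903]
tcp_rot: [0.569, 1.869, -1.858]
ft_force: [0.2, -0.2, -2.9]
opening: 0.0151
```

```bash
python3 - <<'E'
from h import *
import cv2
st()
im=robot.snapshot("side")[...,::-1]
cv2.imwrite("pics/side9.png",cv2.resize(im[130:260,270:400],None,fx=5,fy=4.6,interpolation=cv2.INTER_CUBIC))
E
```

```text
t 7.77 grasp [ 0.6122 -0.1399  0.2056] lean 35.13 z [ 0.022 -1.     0.001] F [ 0.2 -0.2 -2.9] M [-0.03  0.76  0.04] open 0.0151 q [-0.53  0.37  1.59  0.49  0.7   0.72]
```

View pics/side9.png

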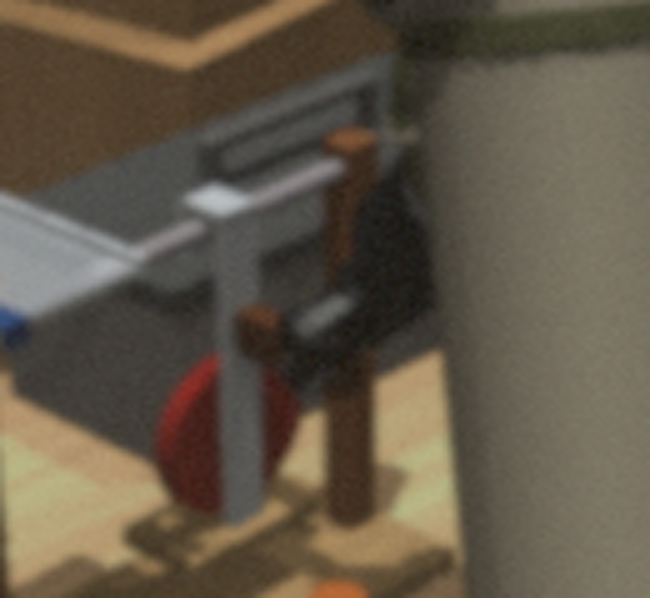

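Request:
{"op": "carry_out", "data": {
  "rows": [
    {"linear": [0, 0, -8], "rotation": [0, 0, 0]},
    {"linear": [0, 0, -12], "rotation": [0, 0, 0]},
    {"linear": [0, 0, -15], "rotation": [0, 0, 0]},
    {"linear": [0, 0, -15], "rotation": [0, 0, 0]},
    {"linear": [0, 0, -15], "rotation": [0, 0, 0]},
    {"linear": [0, 0, -15], "rotation": [0, 0, 0]},
    {"linear": [0, 0, -15], "rotation": [0, 0, 0]},
    {"linear": [0, 0, -15], "rotation": [0, 0, 0]},
    {"linear": [0, 0, -10], "rotation": [0, 0, 0]}
  ]
}}

```text
clock: 8.57
position: [0.6199, -0.0178, 0.1902]
tcp_rot: [0.568, 1.869, -1.857]
ft_force: [0.3, -0.2, -2.0]
opening: 0.0152
```

```bash
python3 - <<'E'
from h import *
import cv2
st()
im=robot.snapshot("top")[...,::-1]
cv2.imwrite("pics/top10.png",cv2.resize(im[130:260,250:400],None,fx=5,fy=5,interpolation=cv2.INTER_CUBIC))
im=robot.snapshot("side")[...,::-1]
cv2.imwrite("pics/side10.png",cv2.resize(im[130:330,150:400],None,fx=3,fy=3,interpolation=cv2.INTER_CUBIC))
E
```

```text
t 8.57 grasp [ 0.6092 -0.018   0.2055] lean 35.12 z [ 0.023 -1.     0.001] F [ 0.3 -0.2 -2. ] M [ 0.01  0.77 -0.01] open 0.0152 q [-0.3   0.34  1.65  0.33  0.59  1.03]
```

View pics/top10.png

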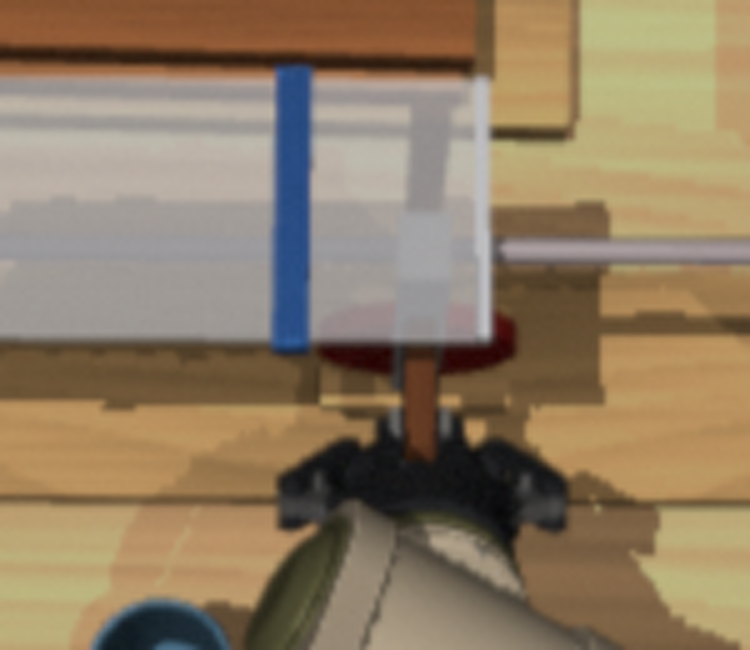

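View pics/side10.png

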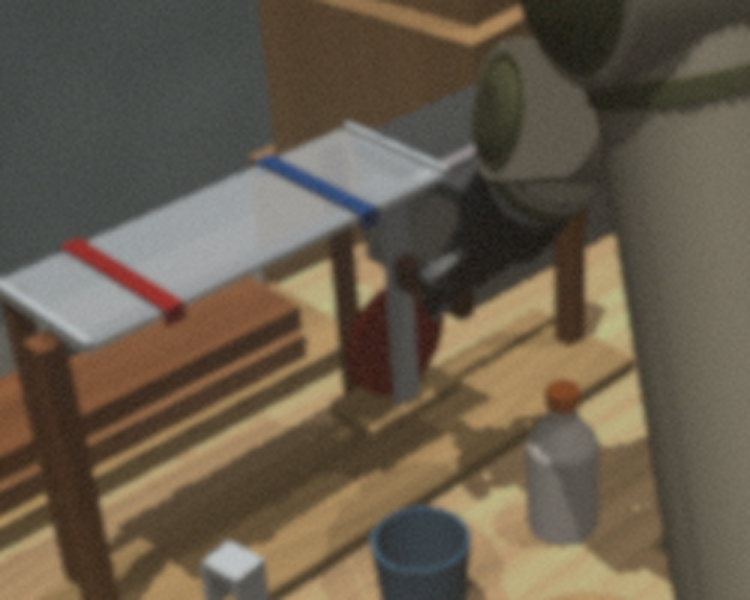

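Request:
{"op": "carry_out", "data": {
  "rows": [
    {"linear": [0, 0, -10], "rotation": [0, 0, 0]},
    {"linear": [0, 0, -18], "rotation": [0, 0, 0]},
    {"linear": [0, 0, -20], "rotation": [0, 0, 0]},
    {"linear": [0, 0, -20], "rotation": [0, 0, 0]},
    {"linear": [0, 0, -20], "rotation": [0, 0, 0]},
    {"linear": [0, 0, -20], "rotation": [0, 0, 0]},
    {"linear": [0, 0, -20], "rotation": [0, 0, 0]},
    {"linear": [0, 0, -20], "rotation": [0, 0, 0]},
    {"linear": [0, 0, -20], "rotation": [0, 0, 0]},
    {"linear": [0, 0, -20], "rotation": [0, 0, 0]},
    {"linear": [0, 0, -15], "rotation": [0, 0, 0]},
    {"linear": [0, 0, -7], "rotation": [0, 0, 0]}
  ]
}}

```text
clock: 9.67
position: [0.6156, 0.1916, 0.1899]
tcp_rot: [0.568, 1.869, -1.857]
ft_force: [-0.3, -1.6, -2.8]
opening: 0.0145
```

Request:
{"op": "carry_out", "data": {
  "rows": [
    {"linear": [0, 0, 0], "rotation": [0, 0, 0]},
    {"linear": [0, 0, 0], "rotation": [0, 0, 0]}
  ]
}}

```text
clock: 9.83
position: [0.6157, 0.1898, 0.1898]
tcp_rot: [0.569, 1.869, -1.858]
ft_force: [0.1, 0.1, -1.9]
opening: 0.0147
```

```bash
python3 - <<'E'
from h import *
import cv2
st()
im=robot.snapshot("top")[...,::-1]
cv2.imwrite("pics/top11.png",cv2.resize(im[130:250,170:300],None,fx=5,fy=5,interpolation=cv2.INTER_CUBIC))
im=robot.snapshot("side")[...,::-1]
cv2.imwrite("pics/side11.png",cv2.resize(im[130:330,130:380],None,fx=3,fy=3,interpolation=cv2.INTER_CUBIC))
E
```

```text
t 9.83 grasp [0.605  0.1896 0.2051] lean 35.1 z [ 0.022 -1.     0.001] F [ 0.1  0.1 -1.9] M [0.   0.79 0.01] open 0.0147 q [ 0.14  0.39  1.57 -0.13  0.58  1.78]
```

View pics/top11.png

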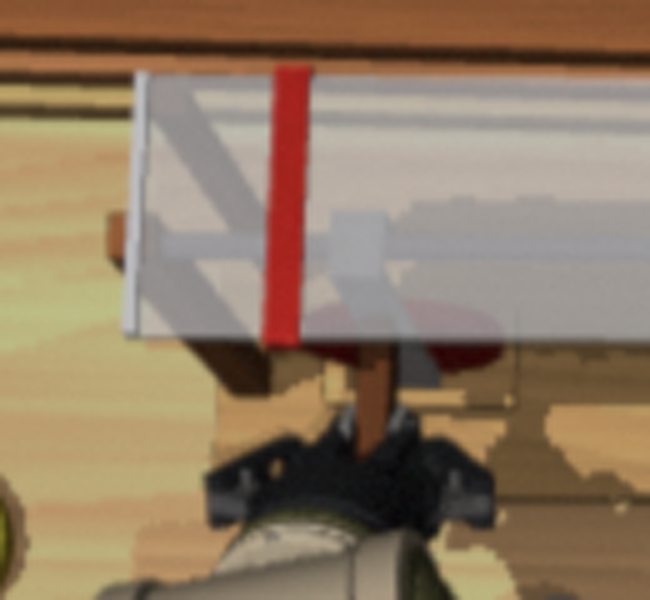

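View pics/side11.png

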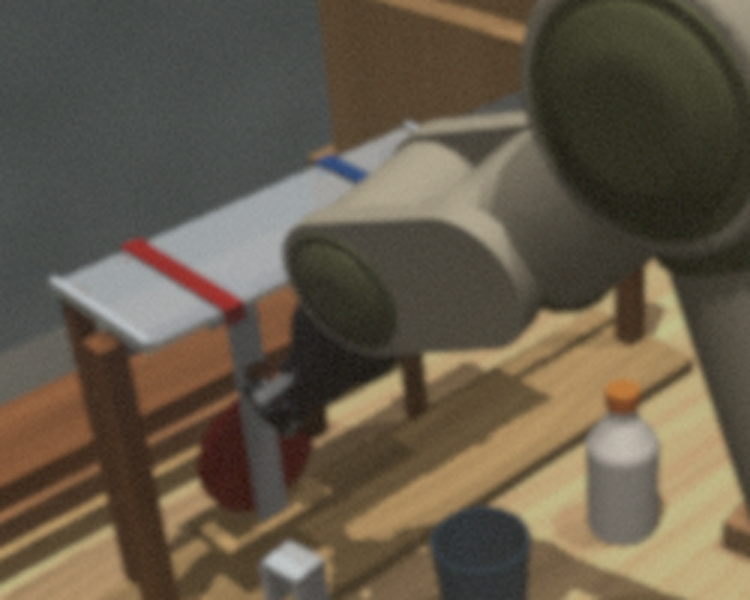

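```bash
python3 - <<'E'
from h import *
h=w("top",(170+360/5-.4,130+243/5-.4),.278)
print(h,[w("top",(170+u/5-.4,130+v/5-.4),.298) for u,v in[(292,72),(282,342)]])
E
```

```text
[0.67502059 0.18801681 0.278     ] [array([0.74613872, 0.21859283, 0.298     ]), array([0.62374786, 0.21558955, 0.298     ])]
```

Request:
{"op": "carry_out", "data": {
  "rows": [
    {"linear": [0, 0, -7], "rotation": [0, 0, 0]},
    {"linear": [0, 0, -9], "rotation": [0, 0, 0]},
    {"linear": [0, 0, -7.5], "rotation": [0, 0, 0]},
    {"linear": [0, 0, -4], "rotation": [0, 0, 0]},
    {"linear": [0, 0, 0], "rotation": [0, 0, 0]},
    {"linear": [0, 0, 0], "rotation": [0, 0, 0]}
  ]
}}

```text
clock: 10.43
position: [0.615, 0.2178, 0.1898]
tcp_rot: [0.568, 1.869, -1.858]
ft_force: [0.5, 0.3, -3.7]
opening: 0.0152
```

```bash
python3 - <<'E'
from h import *
import cv2
st()
im=robot.snapshot("top")[...,::-1]
cv2.imwrite("pics/top12.png",cv2.resize(im[130:250,170:300],None,fx=5,fy=5,interpolation=cv2.INTER_CUBIC))
im=robot.snapshot("side")[...,::-1]
cv2.imwrite("pics/side12.png",cv2.resize(im[130:330,130:380],None,fx=3,fy=3,interpolation=cv2.INTER_CUBIC))
E
```

```text
t 10.43 grasp [0.6043 0.2176 0.2051] lean 35.12 z [ 0.022 -1.     0.001] F [ 0.5  0.3 -3.7] M [0.02 0.77 0.04] open 0.0152 q [ 0.2   0.4   1.54 -0.18  0.6   1.87]
```

View pics/top12.png

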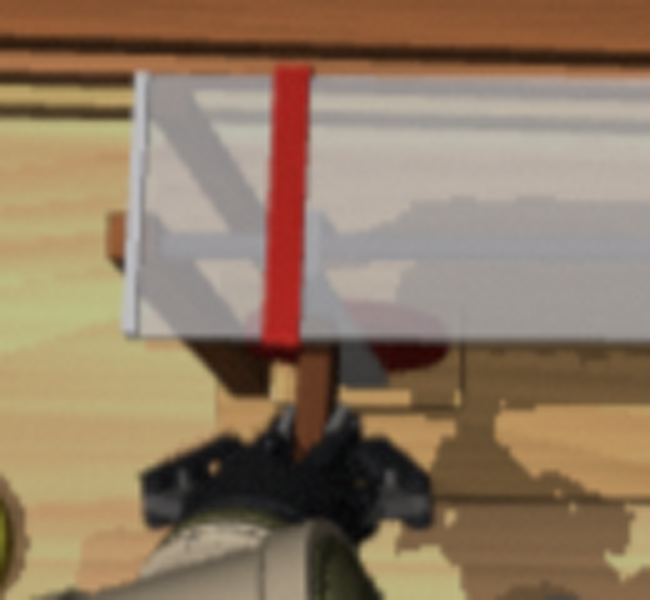

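View pics/side12.png

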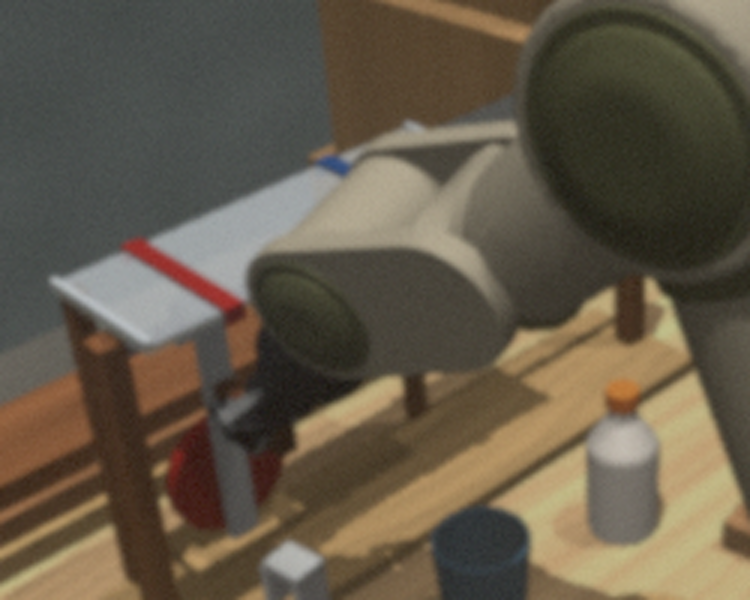

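Request:
{"op": "carry_out", "data": {
  "rows": [
    {"linear": [0.9, 1.2, 0], "rotation": [0, 0, 0]},
    {"linear": [0.6, 0.8, 0], "rotation": [0, 0, 0]},
    {"linear": [0, 0, 0], "rotation": [0, 0, 0]},
    {"linear": [0, 0, 0], "rotation": [0, 0, 0]}
  ]
}}

```text
clock: 10.87
position: [0.6152, 0.2175, 0.1876]
tcp_rot: [0.57, 1.869, -1.858]
ft_force: [1.2, -1.3, -1.0]
opening: 0.0145
```

```bash
python3 - <<'E'
from h import *
st()
E
```

```text
t 10.87 grasp [0.6044 0.2173 0.2029] lean 35.16 z [ 0.022 -1.     0.001] F [ 1.2 -1.3 -1. ] M [-0.06  0.52 -0.16] open 0.0145 q [ 0.2   0.41  1.54 -0.19  0.59  1.87]
```

Request:
{"op": "carry_out", "data": {
  "rows": [
    {"linear": [0.6, 0.8, 0], "rotation": [0, 0, 0]},
    {"linear": [0, 0, 0], "rotation": [0, 0, 0]},
    {"linear": [0, 0, 0], "rotation": [0, 0, 0]}
  ]
}}

```text
clock: 11.12
position: [0.6155, 0.2177, 0.1872]
tcp_rot: [0.571, 1.868, -1.857]
ft_force: [0.4, -1.5, 2.2]
opening: 0.0146
```

Request:
{"op": "carry_out", "data": {
  "rows": [
    {"linear": [0, 0, 0], "rotation": [0, 0, 0]},
    {"linear": [0, 0, 0], "rotation": [0, 0, 0]},
    {"linear": [0, 0, 0], "rotation": [0, 0, 0]},
    {"linear": [0, 0, 0], "rotation": [0, 0, 0]}
  ],
  "grip": 60
}}

```text
clock: 11.45
position: [0.6149, 0.2178, 0.1863]
tcp_rot: [0.569, 1.869, -1.858]
ft_force: [0.0, -0.1, -0.7]
opening: 0.0514
```

```bash
python3 - <<'E'
from h import *
import cv2
st()
im=robot.snapshot("top")[...,::-1]
cv2.imwrite("pics/top13.png",cv2.resize(im[130:250,170:300],None,fx=5,fy=5,interpolation=cv2.INTER_CUBIC))
im=robot.snapshot("side")[...,::-1]
cv2.imwrite("pics/side13.png",cv2.resize(im[130:330,130:380],None,fx=3,fy=3,interpolation=cv2.INTER_CUBIC))
E
```

```text
t 11.45 grasp [0.6042 0.2176 0.2016] lean 35.11 z [ 0.022 -1.     0.001] F [ 0.  -0.1 -0.7] M [-0.    0.28 -0.  ] open 0.0514 q [ 0.2   0.41  1.54 -0.19  0.59  1.87]
```

View pics/top13.png

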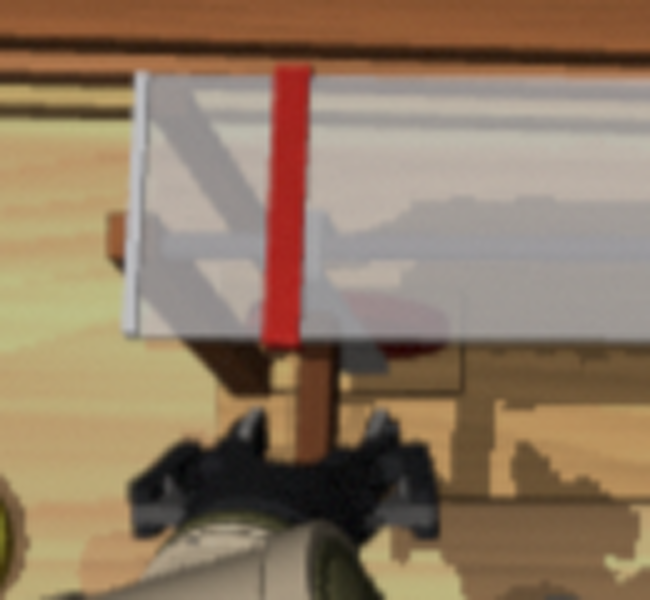

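View pics/side13.png

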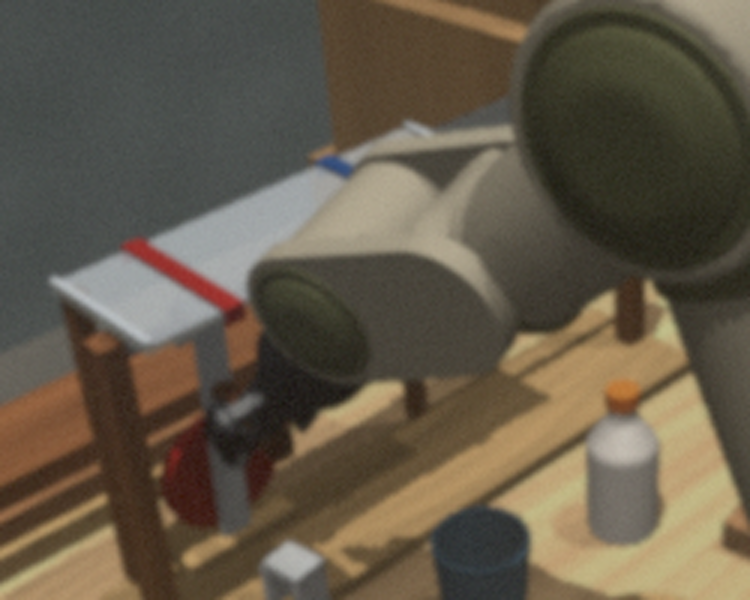

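Request:
{"op": "carry_out", "data": {
  "rows": [
    {"linear": [0, -5, 0], "rotation": [0, 0, 0]},
    {"linear": [0, -10, 0], "rotation": [0, 0, 0]},
    {"linear": [0, -15, 0], "rotation": [0, 0, 0]},
    {"linear": [0, -20, 0], "rotation": [0, 0, 0]},
    {"linear": [0, -20, 0], "rotation": [0, 0, 0]},
    {"linear": [0, -20, 0], "rotation": [0, 0, 0]},
    {"linear": [0, -20, 0], "rotation": [0, 0, 0]},
    {"linear": [0, -20, 0], "rotation": [0, 0, 0]}
  ]
}}

```text
clock: 12.22
position: [0.539, 0.2162, 0.2944]
tcp_rot: [0.57, 1.869, -1.857]
ft_force: [0.2, -0.1, 0.7]
opening: 0.0512
```

```bash
python3 - <<'E'
from h import *
import cv2
st()
im=robot.snapshot("top")[...,::-1]
cv2.imwrite("pics/top14.png",cv2.resize(im[130:280,170:320],None,fx=4,fy=4,interpolation=cv2.INTER_CUBIC))
im=robot.snapshot("side")[...,::-1]
cv2.imwrite("pics/side14.png",cv2.resize(im[130:330,130:380],None,fx=3,fy=3,interpolation=cv2.INTER_CUBIC))
p1,R1=pose([.43,.255,.33],35,.1,-1); a,b=rows(p1,R1,6)
p2,R2=pose([.396,.2868,.145],35,.15,-1,.09); print(p2);rows(p2,R2,6,a,b)
E
```

```text
t 12.22 grasp [0.5282 0.216  0.3097] lean 35.17 z [ 0.022 -1.     0.001] F [ 0.2 -0.1  0.7] M [-0.01  0.27  0.04] open 0.0512 q [ 0.23  0.18  1.54 -0.17  0.83  1.86]
1 x [11.5, -11.9, -7.0] [-0.42, -0.6, -0.08]
1 x [11.5, -11.9, -7.1] [-0.43, -0.6, -0.08]
1 x [11.4, -11.7, -7.4] [-0.42, -0.61, -0.08]
1 x [11.4, -11.7, -7.6] [-0.43, -0.6, -0.08]
1 x [11.3, -11.7, -7.7] [-0.42, -0.6, -0.08]
1 x [11.2, -11.5, -8.0] [-0.43, -0.6, -0.08]
[0.35556322 0.28068858 0.20340554]
1 x [21.9, 7.3, -5.5] [-0.27, -0.39, 0.0]
1 x [21.8, 7.4, -5.6] [-0.28, -0.39, 0.0]
1 x [21.8, 7.4, -5.7] [-0.27, -0.39, 0.0]
1 x [21.7, 7.4, -5.9] [-0.27, -0.4, 0.0]
1 x [21.7, 7.4, -6.0] [-0.28, -0.39, 0.0]
1 x [21.7, 7.5, -6.0] [-0.27, -0.39, 0.0]
```

View pics/top14.png

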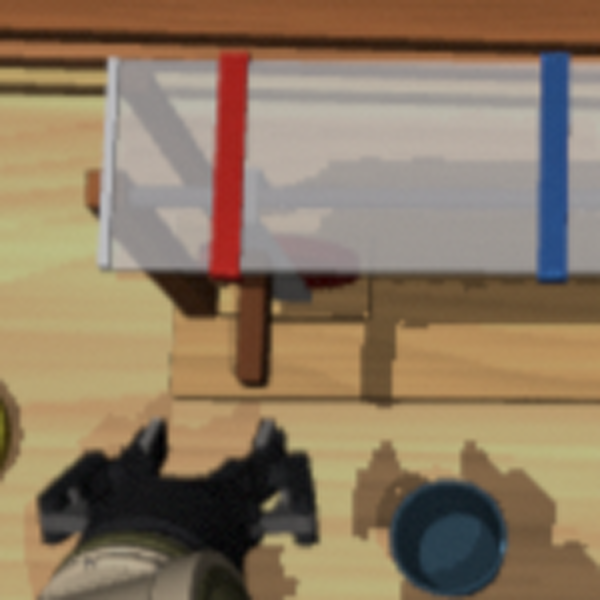

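View pics/side14.png

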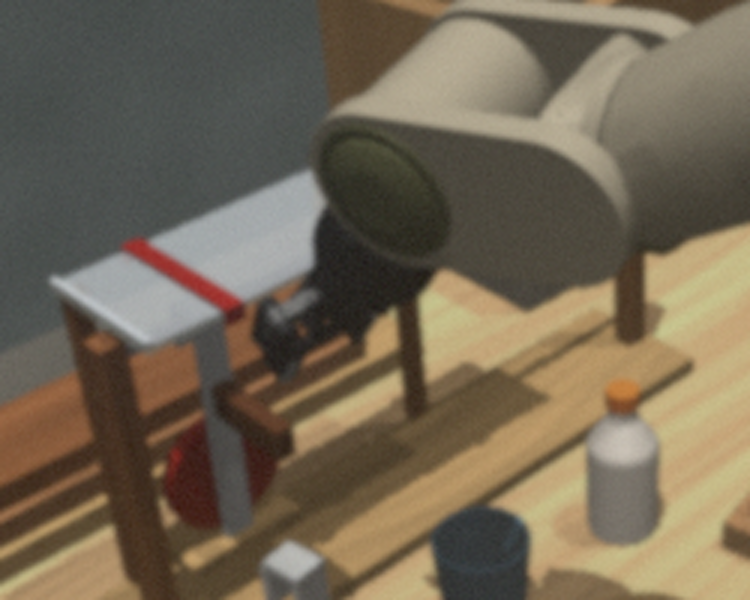

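Request:
{"op": "carry_out", "data": {
  "rows": [
    {"linear": [11.5, -11.9, -7], "rotation": [-0.42, -0.6, -0.08]},
    {"linear": [11.5, -11.9, -7.1], "rotation": [-0.42, -0.6, -0.08]},
    {"linear": [11.4, -11.7, -7.4], "rotation": [-0.42, -0.6, -0.08]},
    {"linear": [11.4, -11.7, -7.6], "rotation": [-0.42, -0.6, -0.08]},
    {"linear": [11.3, -11.7, -7.7], "rotation": [-0.42, -0.6, -0.08]},
    {"linear": [11.2, -11.5, -8], "rotation": [-0.42, -0.6, -0.08]},
    {"linear": [21.9, 7.3, -5.5], "rotation": [-0.27, -0.4, 0]},
    {"linear": [21.8, 7.4, -5.6], "rotation": [-0.27, -0.4, 0]},
    {"linear": [21.8, 7.4, -5.7], "rotation": [-0.27, -0.4, 0]},
    {"linear": [21.7, 7.4, -5.9], "rotation": [-0.27, -0.4, 0]},
    {"linear": [21.7, 7.4, -6], "rotation": [-0.27, -0.4, 0]},
    {"linear": [21.7, 7.5, -6], "rotation": [-0.27, -0.4, 0]}
  ],
  "grip": 100
}}

```text
clock: 13.32
position: [0.3538, 0.2807, 0.1998]
tcp_rot: [0.43, 1.864, -1.78]
ft_force: [0.9, -0.5, -0.5]
opening: 0.0853
```

Request:
{"op": "carry_out", "data": {
  "rows": [
    {"linear": [0, 0, 0], "rotation": [0, 0, 0]},
    {"linear": [0, 0, 0], "rotation": [0, 0, 0]}
  ]
}}

```text
clock: 13.48
position: [0.3549, 0.2807, 0.2004]
tcp_rot: [0.429, 1.864, -1.782]
ft_force: [0.2, 0.8, 0.0]
opening: 0.0855
```

```bash
python3 - <<'E'
from h import *
import cv2
st()
im=robot.snapshot("top")[...,::-1]
cv2.imwrite("pics/top15.png",cv2.resize(im[260:370,150:270],None,fx=5,fy=5,interpolation=cv2.INTER_CUBIC))
cv2.imwrite("pics/top15b.png",cv2.resize(im[135:225,185:305],None,fx=6,fy=6,interpolation=cv2.INTER_CUBIC))
p2,R2=pose([.396,.2868,.145],35,.15,-1,.09); rows(p2,R2,1)
E
```

```text
t 13.48 grasp [0.3444 0.2791 0.2158] lean 34.58 z [ 0.151 -0.989  0.002] F [0.2 0.8 0. ] M [0.   0.3  0.05] open 0.0855 q [ 0.53  0.09  1.96 -0.41  0.56  2.24]
1 x [-0.8, -1.9, 0.0] [-0.05, 0.07, 0.3]
```

View pics/top15.png

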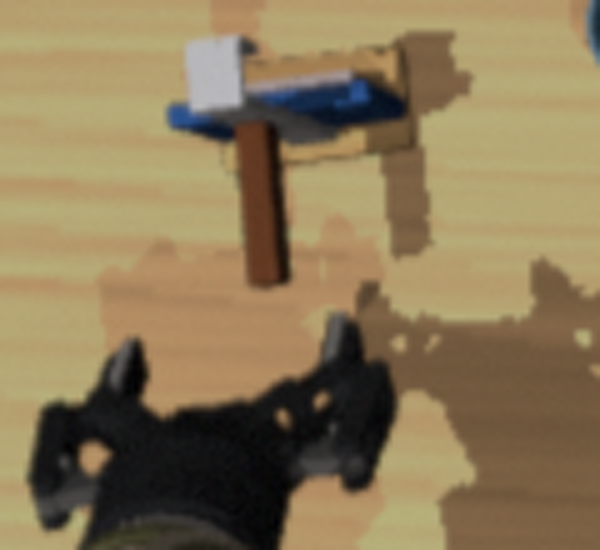

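View pics/top15b.png

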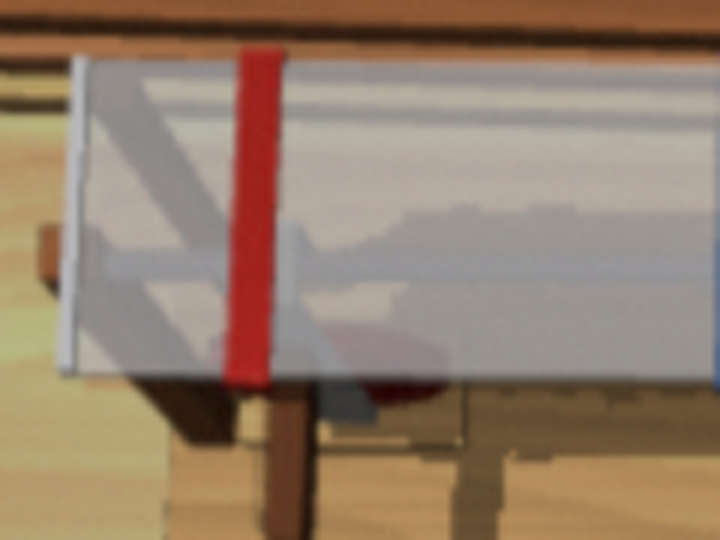

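Request:
{"op": "carry_out", "data": {
  "rows": [
    {"linear": [-0.8, 13, 0], "rotation": [-0.05, 0.07, 0.3]},
    {"linear": [0, 15, 0], "rotation": [0, 0, 0]},
    {"linear": [0, 15, 0], "rotation": [0, 0, 0]},
    {"linear": [0, 15, 0], "rotation": [0, 0, 0]},
    {"linear": [0, 0, 0], "rotation": [0, 0, 0]}
  ]
}}

```text
clock: 13.95
position: [0.3911, 0.2851, 0.1529]
tcp_rot: [0.439, 1.863, -1.779]
ft_force: [-0.5, 0.8, -0.2]
opening: 0.0855
```

```bash
python3 - <<'E'
from h import *
import cv2
st()
im=robot.snapshot("top")[...,::-1]
cv2.imwrite("pics/top16.png",cv2.resize(im[260:350,160:260],None,fx=6,fy=6,interpolation=cv2.INTER_CUBIC))
E
```

```text
t 13.95 grasp [0.3805 0.2835 0.1682] lean 34.93 z [ 0.147 -0.989  0.001] F [-0.5  0.8 -0.2] M [-0.05  0.26  0.02] open 0.0855 q [ 0.49  0.22  1.98 -0.51  0.41  2.33]
```

View pics/top16.png

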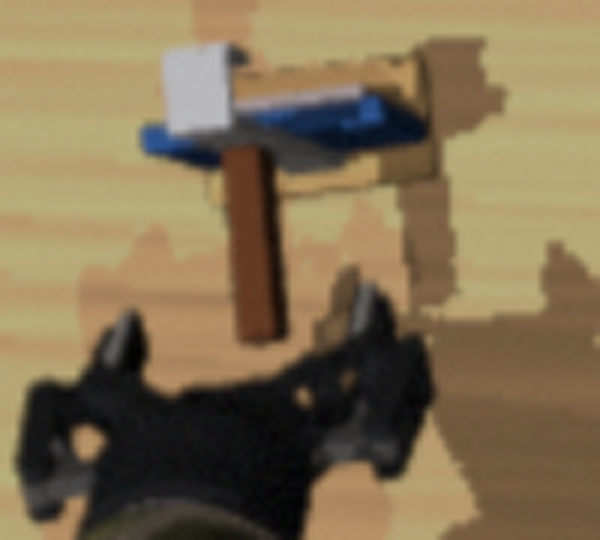

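```bash
python3 - <<'E'
from h import *
f=lambda u,v:(160+u/6-.4,260+v/6-.4)
a=w("top",f(222,150),.159);b=w("top",f(237,338),.159);d=a-b;print(a,b,np.arctan2(d[1],d[0]))
a=w("top",f(129,315),.163);b=w("top",f(366,288),.163);d=a-b;print(a,b,np.arctan2(-d[0],d[1]))
a=w("top",f(163,50),.218);b=w("top",f(170,137),.218);d=a-b;print(np.arctan2(d[1],d[0]))
a=w("top",f(210,203),.014);b=w("top",f(438,177),.014);d=a-b;print(np.arctan2(-d[0],d[1]))
E
```

```text
[0.44671604 0.30167824 0.159     ] [0.37352177 0.29060522 0.159     ] 0.15014419872292437
[0.38123151 0.33233804 0.163     ] [0.39404826 0.2405768  0.163     ] 0.13877705654271932
0.15379899055745896
0.1396170219040971
```

Request:
{"op": "carry_out", "data": {
  "rows": [
    {"linear": [0, 10, 1], "rotation": [0, 0, 0]},
    {"linear": [0, 10, 1], "rotation": [0, 0, 0]},
    {"linear": [0, 9, 0], "rotation": [0, 0, 0]},
    {"linear": [0, 0, 0], "rotation": [0, 0, 0]}
  ]
}}

```text
clock: 14.33
position: [0.4068, 0.2856, 0.1293]
tcp_rot: [0.438, 1.862, -1.779]
ft_force: [-0.6, 0.2, -0.6]
opening: 0.0852
```

Request:
{"op": "carry_out", "data": {
  "rows": [
    {"linear": [0, 0, 0], "rotation": [0, 0, 0]},
    {"linear": [0, 0, 0], "rotation": [0, 0, 0]},
    {"linear": [0, 0, 0], "rotation": [0, 0, 0]},
    {"linear": [0, 0, 0], "rotation": [0, 0, 0]},
    {"linear": [0, 0, 0], "rotation": [0, 0, 0]},
    {"linear": [0, 0, 0], "rotation": [0, 0, 0]}
  ],
  "grip": 0,
  "force": 100
}}

```text
clock: 14.83
position: [0.406, 0.2859, 0.1299]
tcp_rot: [0.438, 1.863, -1.777]
ft_force: [1.6, -6.2, -1.1]
opening: 0.0145
```

```bash
python3 - <<'E'
from h import *
import cv2
st()
im=robot.snapshot("top")[...,::-1]
cv2.imwrite("pics/top17.png",cv2.resize(im[260:350,160:260],None,fx=6,fy=6,interpolation=cv2.INTER_CUBIC))
s=robot.read_state();p0=np.array(s["position"]);R0=Ro.from_rotvec(s["tcp_rot"])
a,b=rows(p0+[0,0,.04],R0,5)
E
```

```text
t 14.83 grasp [0.3954 0.2843 0.1452] lean 34.98 z [ 0.149 -0.989 -0.   ] F [ 1.6 -6.2 -1.1] M [-0.71  0.22 -0.61] open 0.0145 q [ 0.47  0.28  1.99 -0.58  0.34  2.39]
1 x [-4.6, -6.6, 0.0] [0.0, 0.0, 0.0]
1 x [-4.6, -6.5, 0.0] [0.0, 0.0, 0.0]
1 x [-4.6, -6.6, 0.0] [0.0, 0.0, 0.0]
1 x [-4.5, -6.5, 0.0] [0.0, 0.0, 0.0]
1 x [-4.6, -6.6, 0.0] [0.0, 0.0, 0.0]
```

View pics/top17.png

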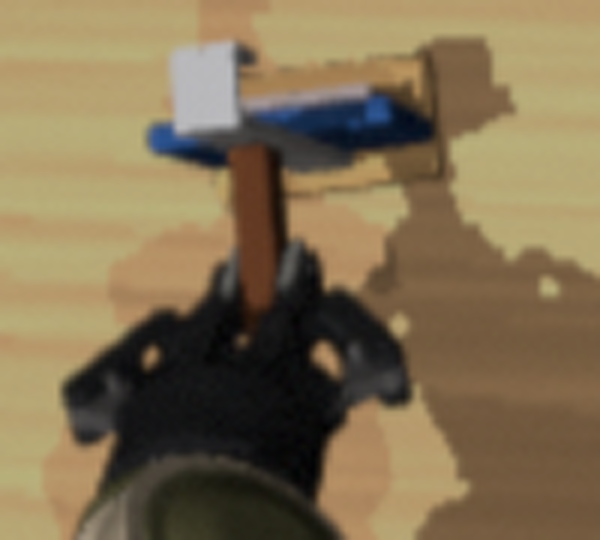

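Request:
{"op": "carry_out", "data": {
  "rows": [
    {"linear": [-3, -4.3, 0], "rotation": [0, 0, 0]},
    {"linear": [-6, -8.6, 0], "rotation": [0, 0, 0]},
    {"linear": [-12, -17, 0], "rotation": [0, 0, 0]},
    {"linear": [-12, -17, 0], "rotation": [0, 0, 0]},
    {"linear": [-12, -17, 0], "rotation": [0, 0, 0]},
    {"linear": [-12, -17, 0], "rotation": [0, 0, 0]},
    {"linear": [-12, -17, 0], "rotation": [0, 0, 0]},
    {"linear": [-12, -17, 0], "rotation": [0, 0, 0]},
    {"linear": [-12, -17, 0], "rotation": [0, 0, 0]},
    {"linear": [-6, -8.6, 0], "rotation": [0, 0, 0]}
  ]
}}

```text
clock: 15.72
position: [0.4065, 0.2859, 0.3033]
tcp_rot: [0.438, 1.863, -1.777]
ft_force: [0.4, -0.1, -3.3]
opening: 0.0144
```

```bash
python3 - <<'E'
from h import *
import cv2
st()
im=robot.snapshot("side")[...,::-1]
cv2.imwrite("pics/side18.png",im)
p1,R1=pose([.455,.12,.315],35,.085,-1); a,b=rows(p1,R1,10)
p2,R2=pose([.47,-.135,.29],35,.022,-1); a,b=rows(p2,R2,12,a,b)
E
```

```text
t 15.72 grasp [0.3959 0.2843 0.3186] lean 34.99 z [ 0.148 -0.989 -0.   ] F [ 0.4 -0.1 -3.3] M [-0.17  0.69  0.03] open 0.0144 q [ 0.47  0.04  1.68 -0.24  0.85  2.  ]
1 x [-2.5, 2.3, 17.2] [0.21, 0.3, -0.01]
1 x [-2.5, 2.4, 17.2] [0.22, 0.29, -0.02]
1 x [-2.7, 2.4, 17.2] [0.21, 0.3, -0.01]
1 x [-2.7, 2.5, 17.1] [0.22, 0.29, -0.01]
1 x [-2.9, 2.6, 17.1] [0.21, 0.3, -0.01]
1 x [-2.9, 2.6, 17.1] [0.22, 0.3, -0.02]
1 x [-3.0, 2.7, 17.1] [0.21, 0.29, -0.01]
1 x [-3.1, 2.8, 17.0] [0.22, 0.3, -0.01]
1 x [-3.2, 2.8, 17.0] [0.21, 0.29, -0.02]
1 x [-3.3, 2.9, 17.0] [0.22, 0.3, -0.01]
1 x [1.7, 1.4, 21.3] [0.17, 0.25, 0.0]
1 x [1.5, 1.4, 21.4] [0.17, 0.24, 0.0]
1 x [1.5, 1.5, 21.3] [0.18, 0.25, 0.0]
1 x [1.4, 1.6, 21.4] [0.17, 0.25, 0.0]
1 x [1.3, 1.7, 21.3] [0.17, 0.24, 0.0]
1 x [1.2, 1.7, 21.4] [0.17, 0.25, 0.0]
1 x [1.1, 1.7, 21.3] [0.18, 0.24, 0.0]
1 x [1.0, 1.9, 21.3] [0.17, 0.25, 0.0]
1 x [0.9, 1.9, 21.4] [0.17, 0.25, 0.0]
1 x [0.8, 1.9, 21.3] [0.17, 0.24, 0.0]
1 x [0.8, 2.1, 21.4] [0.18, 0.25, 0.0]
1 x [0.6, 2.1, 21.3] [0.17, 0.25, 0.0]
```

View pics/side18.png

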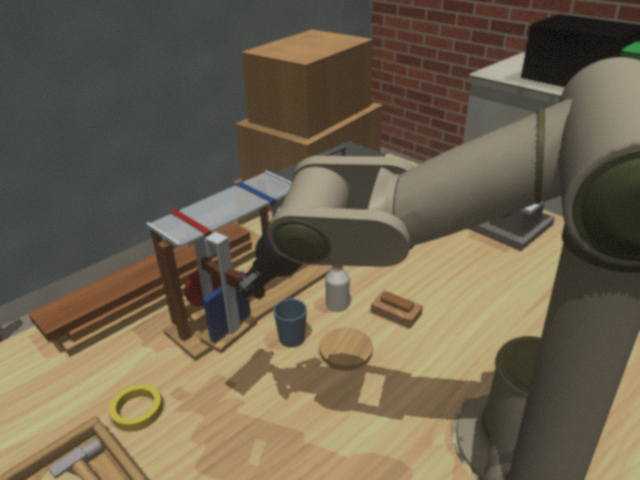

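Request:
{"op": "carry_out", "data": {
  "rows": [
    {"linear": [-2.5, 2.3, 17.2], "rotation": [0.21, 0.3, 0]},
    {"linear": [-2.5, 2.4, 17.2], "rotation": [0.21, 0.3, 0]},
    {"linear": [-2.7, 2.4, 17.2], "rotation": [0.21, 0.3, 0]},
    {"linear": [-2.7, 2.5, 17.1], "rotation": [0.21, 0.3, 0]},
    {"linear": [-2.9, 2.6, 17.1], "rotation": [0.21, 0.3, 0]},
    {"linear": [-2.9, 2.6, 17.1], "rotation": [0.21, 0.3, 0]},
    {"linear": [-3, 2.7, 17.1], "rotation": [0.21, 0.3, 0]},
    {"linear": [-3.1, 2.8, 17], "rotation": [0.21, 0.3, 0]},
    {"linear": [-3.2, 2.8, 17], "rotation": [0.21, 0.3, 0]},
    {"linear": [-3.3, 2.9, 17], "rotation": [0.21, 0.3, 0]}
  ]
}}

```text
clock: 16.6
position: [0.4647, 0.1198, 0.295]
tcp_rot: [0.5, 1.87, -1.822]
ft_force: [0.3, 0.8, -3.3]
opening: 0.0146
```

Request:
{"op": "carry_out", "data": {
  "rows": [
    {"linear": [0.5, -0.3, 21.3], "rotation": [0.17, 0.25, 0]},
    {"linear": [0.3, -0.3, 21.4], "rotation": [0.17, 0.25, 0]},
    {"linear": [0.3, -0.2, 21.3], "rotation": [0.17, 0.25, 0]},
    {"linear": [0.2, -0.1, 21.4], "rotation": [0.17, 0.25, 0]},
    {"linear": [0.1, 0, 21.3], "rotation": [0.17, 0.25, 0]},
    {"linear": [0, 0, 21.4], "rotation": [0.17, 0.25, 0]},
    {"linear": [-0.1, 0, 21.3], "rotation": [0.17, 0.25, 0]},
    {"linear": [-0.2, 0.2, 21.3], "rotation": [0.17, 0.25, 0]},
    {"linear": [-0.3, 0.2, 21.4], "rotation": [0.17, 0.25, 0]},
    {"linear": [-0.4, 0.2, 21.3], "rotation": [0.17, 0.25, 0]},
    {"linear": [-0.4, 0.4, 20], "rotation": [0.17, 0.25, 0]},
    {"linear": [-0.4, 0.4, 12], "rotation": [0.17, 0.25, 0]}
  ]
}}

```text
clock: 17.6
position: [0.4795, -0.126, 0.2951]
tcp_rot: [0.568, 1.875, -1.861]
ft_force: [0.4, 0.1, -3.5]
opening: 0.0148
```

```bash
python3 - <<'E'
from h import *
import cv2
st()
im=robot.snapshot("top")[...,::-1]
cv2.imwrite("pics/top19.png",im)
p1,R1=pose([.55,-.14,.265],35,.022,-1); a,b=rows(p1,R1,7)
E
```

```text
t 17.6 grasp [ 0.4688 -0.1262  0.3104] lean 34.79 z [ 0.019 -1.    -0.002] F [ 0.4  0.1 -3.5] M [-0.05  0.75  0.04] open 0.0148 q [-0.71  0.02  1.72  0.48  0.98  0.66]
1 x [-5.7, 11.9, 2.0] [-0.01, -0.03, 0.03]
1 x [-5.8, 11.9, 2.0] [-0.02, -0.03, 0.02]
1 x [-5.7, 11.9, 2.0] [-0.01, -0.03, 0.03]
1 x [-5.7, 12.0, 2.1] [-0.01, -0.03, 0.03]
1 x [-5.7, 11.9, 2.0] [-0.01, -0.03, 0.02]
1 x [-5.7, 11.9, 2.0] [-0.02, -0.03, 0.03]
1 x [-5.7, 11.9, 2.1] [-0.01, -0.03, 0.03]
```

View pics/top19.png

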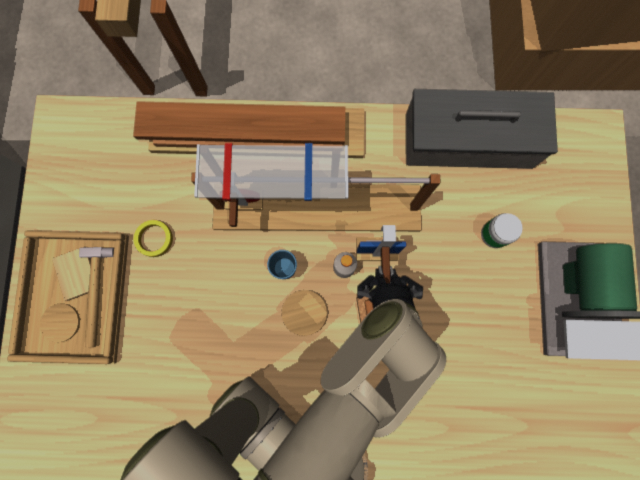

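```bash
python3 - <<'E'
import cv2
im=cv2.imread("pics/top19.png")
cv2.imwrite("pics/c19.png",cv2.resize(im[215:305,340:440],None,fx=7,fy=6.6,interpolation=cv2.INTER_CUBIC))
E
```

```text
(no output)
```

View pics/c19.png

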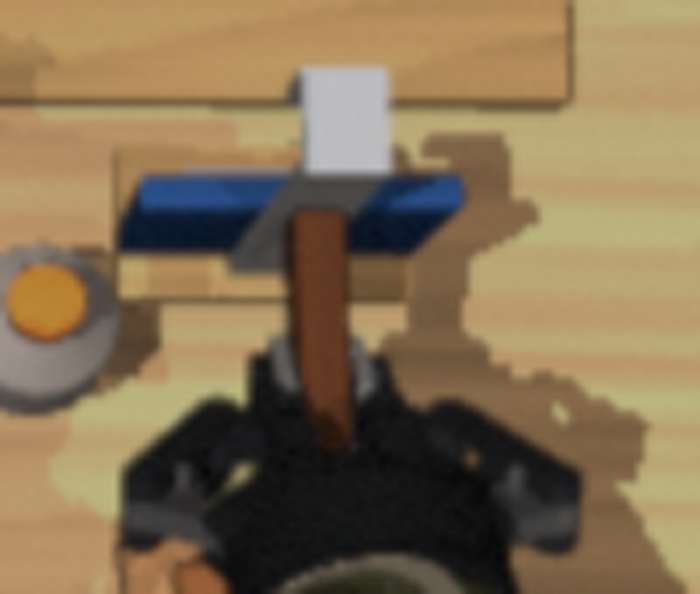

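Request:
{"op": "carry_out", "data": {
  "rows": [
    {"linear": [-5.7, 11.9, 2], "rotation": [0, -0.03, 0.03]},
    {"linear": [-5.7, 11.9, 2], "rotation": [0, -0.03, 0.03]},
    {"linear": [-5.7, 11.9, 2], "rotation": [0, -0.03, 0.03]},
    {"linear": [-5.7, 11.9, 2], "rotation": [0, -0.03, 0.03]},
    {"linear": [-5.7, 11.9, 2], "rotation": [0, -0.03, 0.03]},
    {"linear": [-5.7, 11.9, 2], "rotation": [0, -0.03, 0.03]},
    {"linear": [-5.7, 11.9, 2], "rotation": [0, 0, 0]},
    {"linear": [0, 0, 0], "rotation": [0, 0, 0]},
    {"linear": [0, 0, 0], "rotation": [0, 0, 0]}
  ]
}}

```text
clock: 18.4
position: [0.5604, -0.1356, 0.2501]
tcp_rot: [0.564, 1.872, -1.857]
ft_force: [0.4, -0.9, -2.5]
opening: 0.0145
```

```bash
python3 - <<'E'
from h import *
import cv2
st()
im=robot.snapshot("top")[...,::-1]
cv2.imwrite("pics/top20.png",cv2.resize(im[130:260,300:450],None,fx=5,fy=5,interpolation=cv2.INTER_CUBIC))
p1,R1=pose([.612,-.14,.263],35,.022,-1); a,b=rows(p1,R1,6)
E
```

```text
t 18.4 grasp [ 0.5497 -0.1359  0.2654] lean 34.99 z [ 0.025 -1.    -0.   ] F [ 0.4 -0.9 -2.5] M [-0.06  0.7   0.03] open 0.0145 q [-0.6   0.21  1.64  0.47  0.84  0.71]
1 x [-8.2, 6.4, 0.9] [0.01, 0.02, -0.01]
1 x [-8.2, 6.4, 0.9] [0.01, 0.03, 0.0]
1 x [-8.3, 6.3, 0.9] [0.01, 0.02, -0.01]
1 x [-8.2, 6.4, 0.9] [0.01, 0.03, -0.01]
1 x [-8.2, 6.4, 0.9] [0.02, 0.02, 0.0]
1 x [-8.2, 6.3, 0.9] [0.01, 0.02, -0.01]
```

View pics/top20.png

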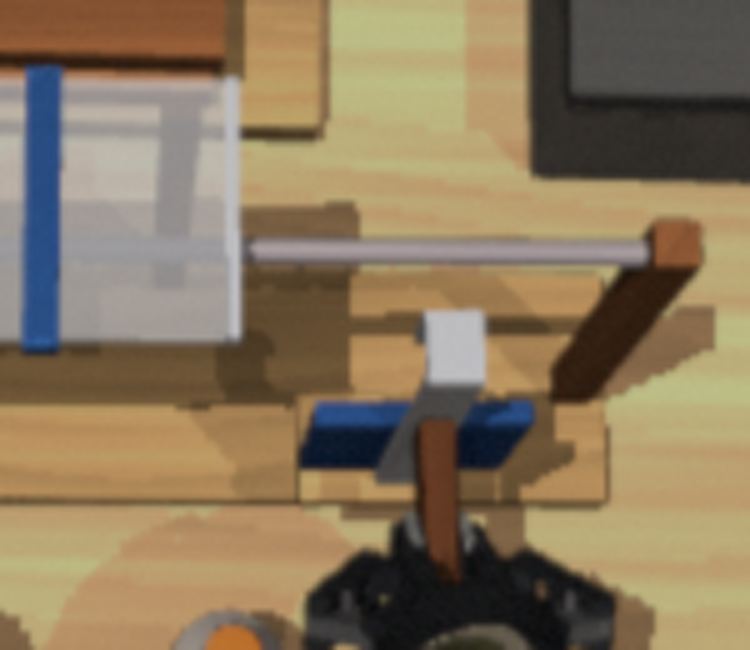

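```bash
python3 - <<'E'
from h import *
print(w("top",(300+455/5-.4,130+347/5-.4),.338))
E
```

```text
[ 0.62003826 -0.13345348  0.338     ]
```

Request:
{"op": "carry_out", "data": {
  "rows": [
    {"linear": [-8.2, 6.4, 0.9], "rotation": [0.01, 0.02, 0]},
    {"linear": [-8.2, 6.4, 0.9], "rotation": [0.01, 0.02, 0]},
    {"linear": [-8.2, 6.4, 0.9], "rotation": [0.01, 0.02, 0]},
    {"linear": [-8.2, 6.4, 0.9], "rotation": [0.01, 0.02, 0]},
    {"linear": [-8.2, 6.4, 0.9], "rotation": [0.01, 0.02, 0]},
    {"linear": [-8.2, 6.3, 0.9], "rotation": [0.01, 0.02, 0]},
    {"linear": [0, 0, 0], "rotation": [0, 0, 0]},
    {"linear": [0, 0, 0], "rotation": [0, 0, 0]}
  ]
}}

```text
clock: 19.12
position: [0.6236, -0.1403, 0.2476]
tcp_rot: [0.568, 1.87, -1.858]
ft_force: [-0.2, -1.1, -3.3]
opening: 0.0146
```

```bash
python3 - <<'E'
from h import *
import cv2
st()
im=robot.snapshot("top")[...,::-1]
cv2.imwrite("pics/top21.png",cv2.resize(im[130:260,300:450],None,fx=5,fy=5,interpolation=cv2.INTER_CUBIC))
E
```

```text
t 19.12 grasp [ 0.6128 -0.1405  0.2629] lean 35.08 z [ 0.022 -1.     0.001] F [-0.2 -1.1 -3.3] M [-0.    0.76  0.06] open 0.0146 q [-0.53  0.31  1.49  0.42  0.84  0.81]
```

View pics/top21.png

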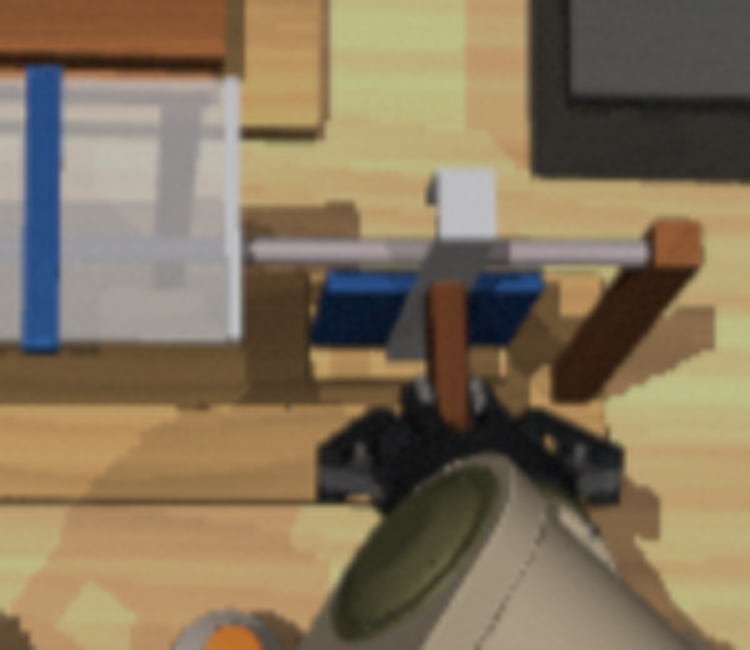

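Request:
{"op": "carry_out", "data": {
  "rows": [
    {"linear": [4.7, 6.5, 0], "rotation": [0, 0, 0]},
    {"linear": [4.7, 6.5, 0], "rotation": [0, 0, 0]},
    {"linear": [4.7, 6.5, 0], "rotation": [0, 0, 0]},
    {"linear": [4.7, 6.5, 0], "rotation": [0, 0, 0]},
    {"linear": [4.7, 6.5, 0], "rotation": [0, 0, 0]},
    {"linear": [4.7, 6.5, 0], "rotation": [0, 0, 0]},
    {"linear": [2.3, 3.3, 0], "rotation": [0, 0, 0]},
    {"linear": [2.2, 3.2, 0], "rotation": [0, 0, 0]},
    {"linear": [0, 0, 0], "rotation": [0, 0, 0]},
    {"linear": [0, 0, 0], "rotation": [0, 0, 0]}
  ]
}}

```text
clock: 20.0
position: [0.6227, -0.1406, 0.1922]
tcp_rot: [0.569, 1.869, -1.858]
ft_force: [-0.9, -0.2, -3.0]
opening: 0.0148
```

```bash
python3 - <<'E'
from h import *
import cv2
st()
im=robot.snapshot("top")[...,::-1]
cv2.imwrite("pics/top22.png",cv2.resize(im[130:260,300:450],None,fx=5,fy=5,interpolation=cv2.INTER_CUBIC))
im=robot.snapshot("side")[...,::-1]
cv2.imwrite("pics/side22.png",cv2.resize(im[130:260,270:400],None,fx=5,fy=4.6,interpolation=cv2.INTER_CUBIC))
E
```

```text
t 20.0 grasp [ 0.6119 -0.1408  0.2075] lean 35.13 z [ 0.022 -1.     0.001] F [-0.9 -0.2 -3. ] M [-0.01  0.77 -0.  ] open 0.0148 q [-0.53  0.37  1.58  0.49  0.71  0.72]
```

View pics/top22.png

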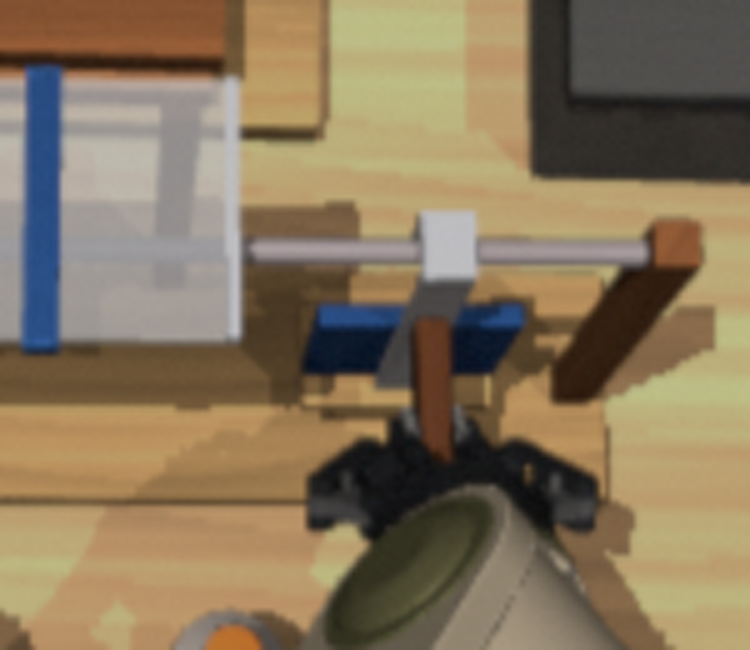

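View pics/side22.png

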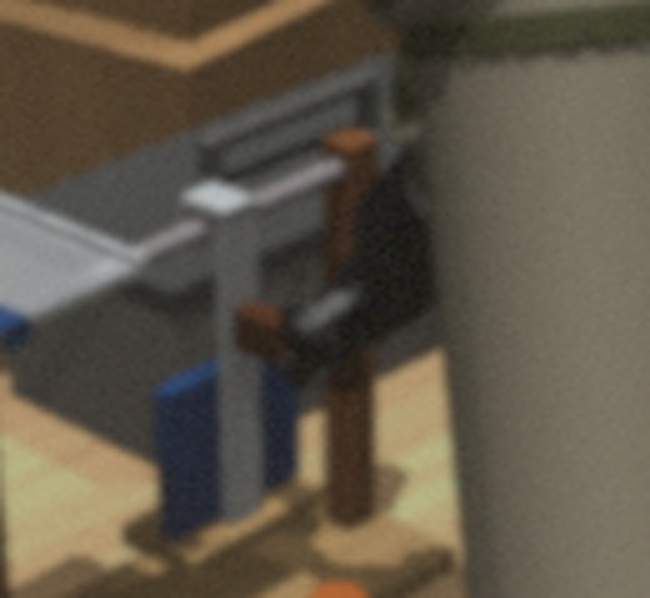

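Request:
{"op": "carry_out", "data": {
  "rows": [
    {"linear": [1.3, 1.9, 0], "rotation": [0, 0, 0]},
    {"linear": [0, 0, 0], "rotation": [0, 0, 0]},
    {"linear": [0, 0, 0], "rotation": [0, 0, 0]}
  ]
}}

```text
clock: 20.35
position: [0.6226, -0.1405, 0.1898]
tcp_rot: [0.569, 1.869, -1.858]
ft_force: [-0.2, -0.0, -2.4]
opening: 0.0145
```

Request:
{"op": "carry_out", "data": {
  "rows": [
    {"linear": [0, 0, -6], "rotation": [0, 0, 0]},
    {"linear": [0, 0, -12], "rotation": [0, 0, 0]},
    {"linear": [0, 0, -16], "rotation": [0, 0, 0]},
    {"linear": [0, 0, -16], "rotation": [0, 0, 0]},
    {"linear": [0, 0, -16], "rotation": [0, 0, 0]},
    {"linear": [0, 0, -16], "rotation": [0, 0, 0]},
    {"linear": [0, 0, -16], "rotation": [0, 0, 0]},
    {"linear": [0, 0, -16], "rotation": [0, 0, 0]},
    {"linear": [0, 0, -16], "rotation": [0, 0, 0]},
    {"linear": [0, 0, -12], "rotation": [0, 0, 0]},
    {"linear": [0, 0, -8], "rotation": [0, 0, 0]},
    {"linear": [0, 0, 0], "rotation": [0, 0, 0]}
  ]
}}

```text
clock: 21.35
position: [0.6189, 0.0114, 0.1897]
tcp_rot: [0.567, 1.87, -1.857]
ft_force: [0.1, -0.2, -3.2]
opening: 0.0148
```

```bash
python3 - <<'E'
from h import *
import cv2
st()
im=robot.snapshot("top")[...,::-1]
cv2.imwrite("pics/top23.png",cv2.resize(im[130:250,240:370],None,fx=5,fy=5,interpolation=cv2.INTER_CUBIC))
im=robot.snapshot("side")[...,::-1]
cv2.imwrite("pics/side23.png",cv2.resize(im[130:330,130:380],None,fx=3,fy=3,interpolation=cv2.INTER_CUBIC))
E
```

```text
t 21.35 grasp [0.6082 0.0111 0.205 ] lean 35.1 z [ 0.024 -1.     0.   ] F [ 0.1 -0.2 -3.2] M [0.01 0.76 0.04] open 0.0148 q [-0.24  0.34  1.65  0.27  0.57  1.12]
```

View pics/top23.png

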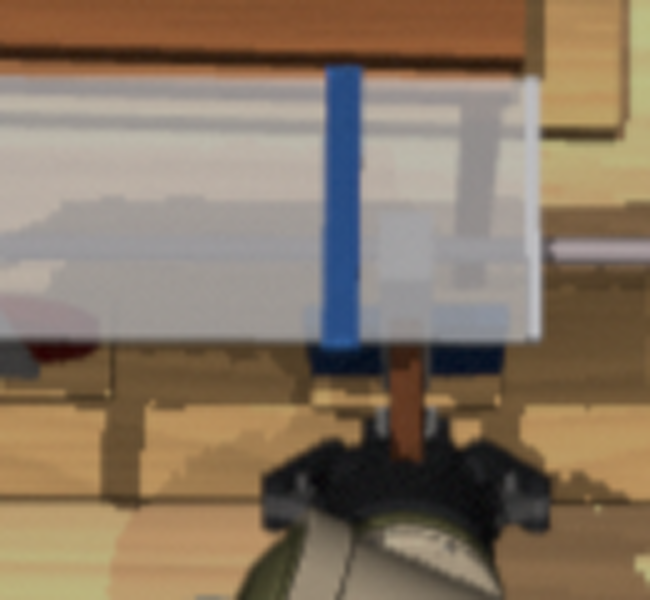

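View pics/side23.png

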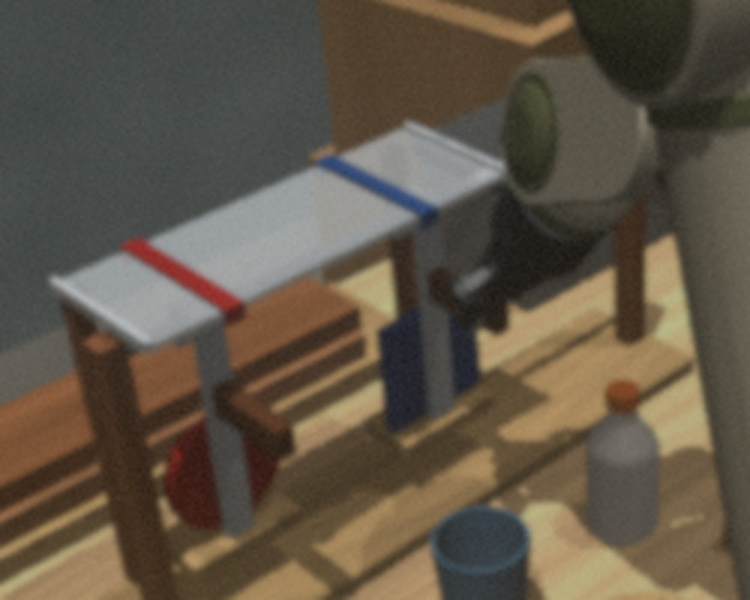

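```bash
python3 - <<'E'
from h import *
h=w("top",(240+406/5-.4,130+247/5-.4),.278)
print(h,[w("top",(240+u/5-.4,130+v/5-.4),.298) for u,v in[(344.5,70),(340.5,345)]])
E
```

```text
[0.67776905 0.01275832 0.278     ] [array([0.75171135, 0.0417235 , 0.298     ]), array([0.62701257, 0.03959702, 0.298     ])]
```

Request:
{"op": "carry_out", "data": {
  "rows": [
    {"linear": [0, 0, -7], "rotation": [0, 0, 0]},
    {"linear": [0, 0, -9], "rotation": [0, 0, 0]},
    {"linear": [0, 0, -8], "rotation": [0, 0, 0]},
    {"linear": [0, 0, -4], "rotation": [0, 0, 0]},
    {"linear": [0, 0, 0], "rotation": [0, 0, 0]},
    {"linear": [0, 0, 0], "rotation": [0, 0, 0]}
  ]
}}

```text
clock: 21.95
position: [0.6188, 0.0373, 0.1897]
tcp_rot: [0.569, 1.869, -1.858]
ft_force: [0.2, -0.1, -3.0]
opening: 0.0152
```

Request:
{"op": "carry_out", "data": {
  "rows": [
    {"linear": [0.9, 1.2, 0], "rotation": [0, 0, 0]},
    {"linear": [0.9, 1.2, 0], "rotation": [0, 0, 0]},
    {"linear": [0, 0, 0], "rotation": [0, 0, 0]},
    {"linear": [0, 0, 0], "rotation": [0, 0, 0]}
  ]
}}

```text
clock: 22.28
position: [0.6191, 0.037, 0.1874]
tcp_rot: [0.571, 1.868, -1.858]
ft_force: [-0.7, -0.9, 1.6]
opening: 0.0154
```

```bash
python3 - <<'E'
from h import *
import cv2
st()
im=robot.snapshot("top")[...,::-1]
cv2.imwrite("pics/top24.png",cv2.resize(im[130:250,240:370],None,fx=5,fy=5,interpolation=cv2.INTER_CUBIC))
E
```

```text
t 22.28 grasp [0.6084 0.0368 0.2026] lean 35.23 z [ 0.021 -1.     0.001] F [-0.7 -0.9  1.6] M [-0.06  0.12 -0.13] open 0.0154 q [-0.18  0.34  1.65  0.22  0.55  1.22]
```

View pics/top24.png

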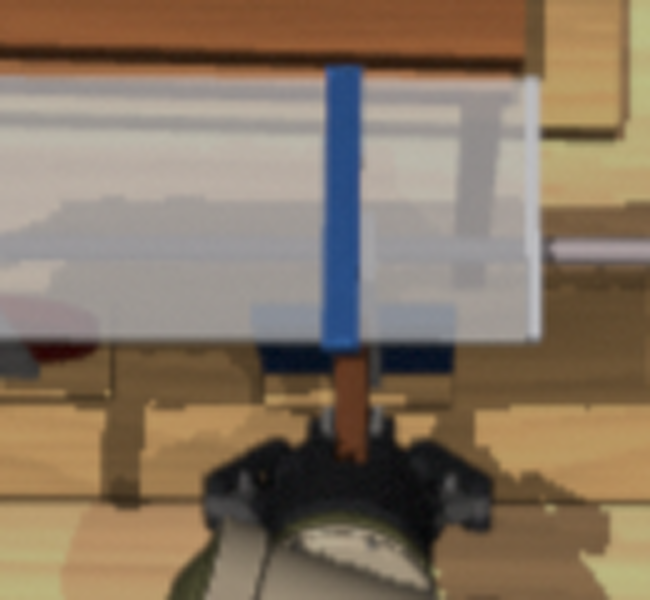

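Request:
{"op": "carry_out", "data": {
  "rows": [
    {"linear": [0, 0, 0], "rotation": [0, 0, 0]},
    {"linear": [0, 0, 0], "rotation": [0, 0, 0]},
    {"linear": [0, 0, 0], "rotation": [0, 0, 0]},
    {"linear": [0, 0, 0], "rotation": [0, 0, 0]}
  ],
  "grip": 60
}}

```text
clock: 22.67
position: [0.6186, 0.0374, 0.1866]
tcp_rot: [0.569, 1.869, -1.858]
ft_force: [-1.1, 0.7, -0.6]
opening: 0.051
```

Request:
{"op": "carry_out", "data": {
  "rows": [
    {"linear": [0, -5, 0], "rotation": [0, 0, 0]},
    {"linear": [0, -10, 0], "rotation": [0, 0, 0]},
    {"linear": [0, -15, 0], "rotation": [0, 0, 0]},
    {"linear": [0, -20, 0], "rotation": [0, 0, 0]},
    {"linear": [0, -20, 0], "rotation": [0, 0, 0]},
    {"linear": [0, -20, 0], "rotation": [0, 0, 0]},
    {"linear": [0, -20, 0], "rotation": [0, 0, 0]},
    {"linear": [0, -20, 0], "rotation": [0, 0, 0]},
    {"linear": [0, -15, 0], "rotation": [0, 0, 0]},
    {"linear": [0, 0, 0], "rotation": [0, 0, 0]},
    {"linear": [0, 0, 0], "rotation": [0, 0, 0]},
    {"linear": [0, 0, 0], "rotation": [0, 0, 0]}
  ]
}}

```text
clock: 23.67
position: [0.5351, 0.0357, 0.3046]
tcp_rot: [0.569, 1.87, -1.859]
ft_force: [0.2, 0.7, 0.2]
opening: 0.0511
```

```bash
python3 - <<'E'
from h import *
import cv2
st()
im=robot.snapshot("top")[...,::-1]
cv2.imwrite("pics/top25.png",im);cv2.imwrite("pics/top25c.png",cv2.resize(im[130:250,180:340],None,fx=5,fy=5,interpolation=cv2.INTER_CUBIC))
im=robot.snapshot("side")[...,::-1]
cv2.imwrite("pics/side25.png",cv2.resize(im[130:330,130:380],None,fx=3,fy=3,interpolation=cv2.INTER_CUBIC))
E
```

```text
t 23.67 grasp [0.5244 0.0355 0.3199] lean 35.07 z [ 0.022 -1.     0.001] F [0.2 0.7 0.2] M [-0.01  0.25  0.  ] open 0.0511 q [-0.22  0.07  1.64  0.19  0.84  1.24]
```

View pics/top25.png

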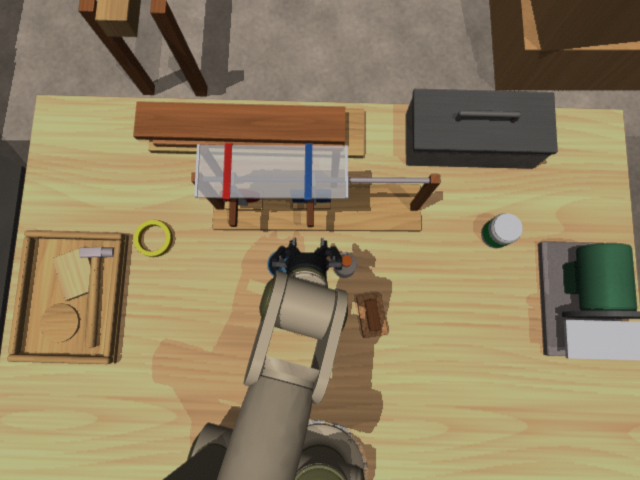

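View pics/top25c.png

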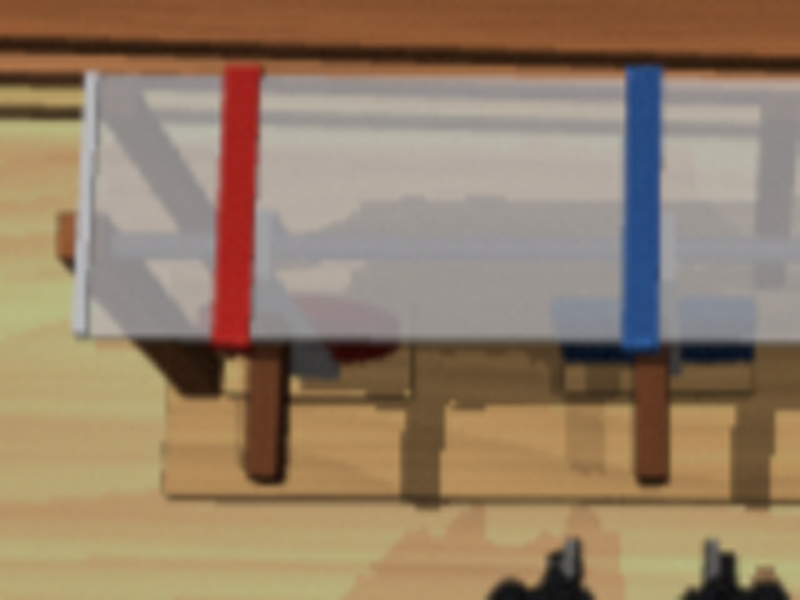

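View pics/side25.png

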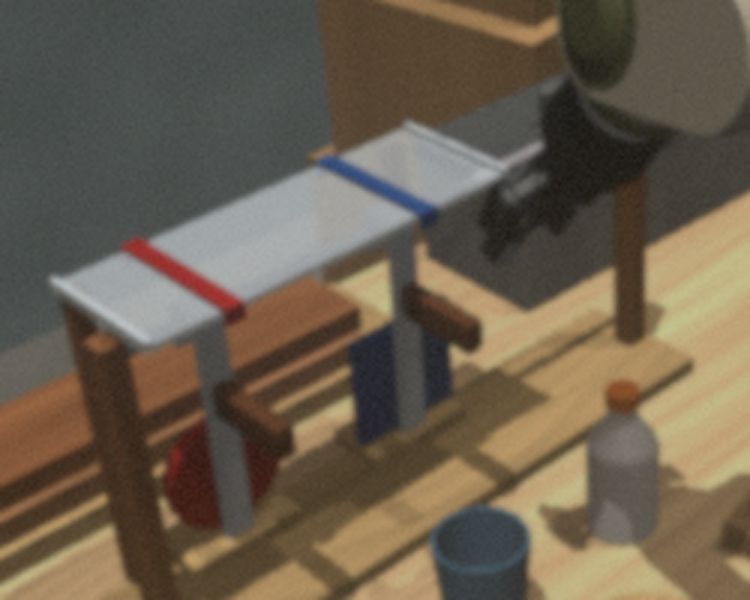

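Request:
{"op": "carry_out", "data": {
  "rows": [
    {"linear": [0, 0, 0], "rotation": [0, 0, 0]},
    {"linear": [0, 0, 0], "rotation": [0, 0, 0]},
    {"linear": [0, 0, 0], "rotation": [0, 0, 0]},
    {"linear": [0, 0, 0], "rotation": [0, 0, 0]},
    {"linear": [0, 0, 0], "rotation": [0, 0, 0]},
    {"linear": [0, 0, 0], "rotation": [0, 0, 0]}
  ]
}}

```text
clock: 24.27
position: [0.5353, 0.0357, 0.3052]
tcp_rot: [0.569, 1.869, -1.858]
ft_force: [0.6, -0.2, -1.1]
opening: 0.0508
```

```bash
python3 - <<'E'
from h import *
import cv2
im=robot.snapshot("top")[...,::-1].astype(int); a=cv2.imread("pics/top25.png").astype(int)
d=np.abs(im-a).max(2)[135:235,190:340]; print(d.max(),d.mean())
print(robot.close_job())
E
```

```text
72 1.659
the job is handed in; nothing more can be done
None
```

Both carriers hang on the rail under their own marks, released and upright. I handed the job in at about 24.3 s; it gives no verdict.

The red carrier went first because its mark is farther in, then the blue one. Each was hooked over the open end, slid along under the cover, lowered onto the rail and let go, and the gripper was backed clear.

**Position along the rail:** in the last top picture the red hook is about 2 mm short of its mark and the blue one about 2–3 mm short. Both offsets are towards the open end, and the tolerance is 12 mm.

**Tilt and height:** both carriers swung about 0.03 rad on release, judged from the foot's shift in the top view. The force readings showed each hook resting on the rail before I let go.

**Bystanders:** the tin, tape and sander look unmoved in the last top view, and the glue bottle and cup in the last side view. The arm hid the plywood blank in the last views; I last saw it in place while carrying blue to the rail, before the hooking and sliding.

**Loose end:** my last rest check compared two top pictures 0.65 s apart. The mean difference was 1.7 grey levels, which is close to still. The largest single-pixel difference was 72, and I did not trace it before handing in; it may be edge noise.

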